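Sweep the loose contact blocks out of the cell tester

TASK

Take the pusher by its leaning handle and sweep the four loose contact blocks along the tester's bed, under the probe head, off its end into the shallow tray; move the blocks with the pusher only, never with the gripper or arm. Then stand the pusher on its flat foot on the open bench and let go, leaving the loose things on the bench where they are.

Things in the scene. Friction and masses are not known exactly. Their poses are not given: they have to be found in the camera images.
- tester: Cell tester (fixed). Origin: centre of its bed's underside, on the bench; +x is its back, y runs along the bed. Bed 180 (x) by 320 (y) mm, flat top 60 mm above the bench: a channel from x -75 to +75 between a front lip 8 mm high and a back fence 25 mm high (above the bed top, each 8 mm thick), open at both y ends.
- head_under (a point): Middle of the underside of the tester's probe head, a box hanging over the full length of the bed: 45 mm deep (tester x -30 to +15), underside 160 and top 320 mm above the bench. From height 275 to 320 mm a brow juts forward to tester x -60. Two posts (20 by 14 mm) at tester x +102, y +-153 carry it from behind.
- tray: Shallow open plastic tray (fixed) standing against one y end of the tester's bed, either end, turned as the tester is; 180 (x) by 140 (y) by 40 mm high, walls 4 mm, its near wall 3 mm from the bed's end and its rim 20 mm below the bed top. Origin: centre of its underside.
- tray_in (a point): Centre of the inner floor of the tray; axes as the tray's.
- control: Flat control box with three knobs (fixed) against the other y end of the bed, 180 by 140 by 50 mm high (55 with the knobs). Origin: centre of its underside.
- pusher_grip (a point): Grip point in the middle of the thickness of the pusher's handle: a straight aluminium bar, 22 mm thick along y, 18 mm the other way, 165 mm long, leaning back 28 degrees from vertical towards the pusher's own -x. The point is 84 mm to -x of the head's centre and 130 mm above its underside; 50 mm of handle go on beyond it. x along the head, z up.
- pusher_foot (a point): Centre of the underside of the pusher's head, same axes. The head is a white bar 124 (x) by 36 (y) by 30 mm high with a flat rubber underside; it stands by itself. The handle leaves its top 30 mm to -x of the centre. Whole pusher about 160 g. Height 0 when standing on the bench.
- block1_mid (a point): Centre of one of four equal black plastic contact blocks, 60 (x) by 24 (y) by 20 (z) mm, about 60 g, with three flush brass contacts on top; starts lying loose on the tester's bed.
- block2_mid (a point): Centre of one of four equal black plastic contact blocks, 60 (x) by 24 (y) by 20 (z) mm, about 60 g, with three flush brass contacts on top; starts lying loose on the tester's bed.
- block3_mid (a point): Centre of one of four equal black plastic contact blocks, 60 (x) by 24 (y) by 20 (z) mm, about 60 g, with three flush brass contacts on top; starts lying loose on the tester's bed.
- block4_mid (a point): Centre of one of four equal black plastic contact blocks, 60 (x) by 24 (y) by 20 (z) mm, about 60 g, with three flush brass contacts on top; starts lying loose on the tester's bed.
- meter: Bystander: hand-held multimeter lying flat, 150 x 75 x 36 mm; origin centre of underside.
- tape: Bystander: empty tape core lying flat, 100 mm across, 25 mm high; origin centre of underside.
- screwdriver: Bystander: screwdriver lying on the bench; origin under it.
- cleaner: Bystander: bottle 60 mm across, 140 mm high; origin centre of underside.
- carton: Bystander: closed carton 90 x 110 x 60 mm; origin centre of underside.
- wrench: Bystander: wrench lying on the bench; origin under it.
Mind the look-alikes: they are no part of the job. Of the things that look like the part that bears pusher_grip, the larger one is meant.

How it is judged:
By the outcome, as a careful person would: the job done as asked, in the order asked, and still so for the second after the job is handed in, with the robot touching nothing.
It also fails if it takes over 64 s, if anything falls off the work surface, if the arm or the gripper's body presses on something with over 40 N, if the wrist force passes 120 N, or if a joint passes its speed limit or range.

ROBOT

A 7-joint arm with a two-finger parallel gripper is mounted at the origin on the work surface. World frame = base frame: x ahead of the robot, y to its left, z up, the work surface at z = 0. Lengths are in mm, angles in rad, forces in N, time in s.
With the tool pointing down it reaches from about 400 to 850 mm from the base axis. Payload 4.5 kg.
Tool frame: the origin (TCP) lies midway between the tips of the shut fingers; the grasp point (between the pads) lies 19 mm behind it (arm.grasp_offset is the distance from the TCP to the grasp point, in mm); z points along the fingers, y is the line along which they close (so a half turn about z gives the same grasp; the last joint's range is limited). The gripper opens to 88 mm and grips with 3 to 60 N. Pads are 18 mm wide; open, the fingers measure 123 mm over their backs; the gripper's body (75 mm by 187 mm) begins 45 mm behind the grasp point.
Start: joints at [1.21, 0.689, -0.195, 1.565, 0.157, 0.902, -0.215], TCP at [240.42, -576.933, 238.743] pointing down, gripper open.
Joint ranges: [-3.01, 3.01], [-0.46, 2.08], [-1.47, 1.51], [0.13, 2.56], [-1, 4.14], [0.04, 2.09], [-2.66, 2.66]. Speed limits (rad/s): [2.57, 2.57, 3.14, 3.14, 3.14, 3.14, 3.14].

INTERFACE

Orientations are given as a rotation vector (axis times angle).
In Python, from cell import arm gives the robot as it stands. The module is installed in compiled form; this text tells all that it offers.
- The arm moves only by the tool move_arm, never from a script. Its argument "rows" is a list that holds one entry, the list of rows, each a list of 6 numbers: the shift along the tool's x, y, z normalised to -1 to 1, where 1 is 60 mm, then the turn, a rotation vector about the tool's x, y, z normalised to -1 to 1, where 1 is 0.08 rad. In form: [[[dx, dy, dz, rx, ry, rz], ...]]. A call has 1 to 8 rows; each row shifts and turns the commanded pose from where the row before left it, along the tool's axes as they then stand; what a row does not reach is not made up. A row lasts 1/8 s, in which the tool goes at most 62.5 mm and 10.7 degrees, less where a joint would pass 70% of its speed; a pose out of reach is approached as far as the arm can. A call with a number of a shift or a turn outside -1 to 1 is refused whole. A call with a gripper value outside its range is refused whole. "hand" is the opening, from -1 (shut) to 1 (fully open), set as the call begins (left out, the last holds). The fingers move at their own pace and stop on an object; "force" is the grip in N (left out, the last holds). Time passes only in rows, so rows that do not move let the fingers close. It gives the time, the measured TCP pose, the force, the opening and the grip force at its end, in the units of the state.
- arm.state(): the state, without advancing time (a new reading comes with each control period).
- arm.read_camera(name): name is "scene" or "top" or "wrist"; returns a dict with "pixels" (384x512x3 uint8, blue, green, red), "camera_matrix" (3x3 intrinsics, pixels), "camera_from_world" (4x4, takes a point from world to camera coordinates). Camera axes: x right, y down, z forward; pixel columns grow to the right and rows downward; lengths in mm; the calibration is good to about 2 mm. A picture is of the moment at which its call begins. There is no depth.
- arm.hand_in(): hands the job in; it is judged then, once.
Trained networks look in the newest picture that a camera, given by its name, has taken for a name from the list of things; names that differ only in an ending like _2 or _b are one class to them, and where a whole thing is asked for, a point or a joint stands for the part that bears it (a point fixed in the world has none). Each returns a list of dicts, best first, with "confidence" (0 to 1); they miss things now and then, are a little off and sometimes report something else, mostly with a low value. They report only what shows in the picture. A call takes as long as a camera call. They do not tell look-alikes from the thing itself.
- arm.regions_of(camera, query): "mask" (384x512 bool, what is visible of it).
- arm.place_of(camera, query): "centre" ([x, y, z] in mm, in world coordinates, good to about 4 mm: a listed point, or the origin of a listed thing).
The state is a dict: "t": time; "joint_pos": joint angles; "qvel": joint speeds; "joint_efforts": joint torques, N m; "tcp_pos": TCP position; "tcp_rot": TCP orientation; "force": force on the tool from outside, world axes, zero at the start; "torque": the same for the moment, N m; "grip_width": finger opening in mm; "finger_force": force on a finger pad.
Only numpy, scipy, OpenCV 4.12 (cv2) and the standard library are available. Lean on these libraries where they do the work, as an engineer would, in place of code of your own. Each camera call takes 0.05 s, during which the arm holds its last target. There are 200 camera calls.

## Working session

There is one attempt and no reset: what is moved stays moved. The work goes in short steps, Python scripts to look and compute and a tool call to move; the robot and the scene stay as the last step left them, time stands still between calls to the robot, and variables do not carry over. Pictures are saved under pics/ and viewed, at most 10 in all, crops included, and the job is handed in when it is done.

Besides the shell and the picture viewer there is one more tool, called as a command line: name --argument value ..., lists and objects as JSON in quotes. move_arm: Moves the arm, as the interface text tells. Scaled input: -1 to 1 covers 60 mm each way for a shift and 0.08 rad each way for a turn. Its arguments: {"type":"object","properties":{"rows":{"type":"array","items":{"type":"array","items":{"type":"array","items":{"type":"number"}}}},"hand":{"type":"number"},"force":{"type":"number"}},"required":["rows"]}

```bash
mkdir -p pics
cat > look.py <<'E'
from cell import arm
import cv2,numpy as np,json
s=arm.state();print(s['t'],s['tcp_pos'],s['tcp_rot'])
for c in ['scene','top']:
    im=arm.read_camera(c); cv2.imwrite(f'pics/{c}0.png',im['pixels'])
    np.savez(f'pics/{c}.npz',K=im['camera_matrix'],T=im['camera_from_world'])
    T=np.array(im['camera_from_world']);print(c,(-T[:3,:3].T@T[:3,3]).round())
    for q in ['tester','head_under','tray','tray_in','control','pusher_grip','pusher_foot','block1_mid','meter','tape','screwdriver','cleaner','carton','wrench']:
        for r in arm.place_of(c,q):
            p=np.array(r['centre']);k=np.array(im['camera_matrix'])@(T[:3,:3]@p+T[:3,3])
            print(c,q,p.round(1),round(r['confidence'],2),(k[:2]/k[2]).round())
E
python3 look.py
```

```text
0.0 [ 240.09915722 -576.36142681  237.91970984] [-3.07884120e+00 -6.15925265e-01  7.87499920e-04]
scene [1113.  423.  996.]
scene tester [636.   54.5   3.2] 0.82 [260. 269.]
scene head_under [629.4  58.2 159. ] 0.66 [263. 237.]
scene tray [ 641.1 -175.8   -2.8] 0.59 [203. 232.]
scene tray_in [ 645.5 -172.6    1.5] 0.61 [203. 232.]
scene control [630.2 294.7   1.5] 0.79 [331. 316.]
scene control [626.1  57.5 159.8] 0.59 [263. 236.]
scene control [346.6 271.6   2.3] 0.3 [372. 244.]
scene pusher_grip [ 468.5 -334.3  126.7] 0.58 [201. 154.]
scene pusher_grip [349.8 274.    1.8] 0.34 [372. 246.]
scene pusher_foot [ 520.8 -396.1   -2.3] 0.86 [183. 180.]
scene pusher_foot [ 474.1 -565.3   -2.7] 0.68 [161. 154.]
scene pusher_foot [ 362.4 -222.4    0. ] 0.47 [247. 177.]
scene block1_mid [639.8 -16.1  71.4] 0.67 [240. 244.]
scene meter [ 644.1 -175.9    3.1] 0.52 [202. 231.]
scene screwdriver [347.1 275.2   2.9] 0.72 [373. 245.]
scene screwdriver [628.4 290.3  -1.2] 0.64 [329. 315.]
scene screwdriver [627.1  60.3 159.1] 0.19 [264. 237.]
scene cleaner [430.1 387.2   4.3] 0.87 [395. 284.]
scene 
[... 492 characters left out ...]
top pusher_grip [ 525.  -596.4   91.6] 0.6 [403. 185.]
top pusher_grip [616.7  29.5  68.6] 0.39 [223. 156.]
top pusher_grip [ 363.6 -226.5    1.1] 0.23 [293. 231.]
top pusher_foot [ 517.5 -400.     5.1] 0.85 [340. 190.]
top pusher_foot [ 475.9 -565.5   -1.2] 0.71 [385. 202.]
top block1_mid [635.1 -11.6  71.3] 0.43 [235. 151.]
top meter [417.4 -89.2  -3.1] 0.69 [255. 215.]
top meter [ 517.  -400.5    5.6] 0.63 [340. 190.]
top tape [415.7  95.4  -1.5] 0.54 [205. 214.]
top screwdriver [347.3 270.   -0.9] 0.84 [155. 231.]
top cleaner [ 4.367e+02  3.820e+02 -4.000e-01] 0.79 [126. 206.]
top carton [ 361.1 -228.4   -1. ] 0.94 [293. 231.]
top wrench [ 3.567e+02 -3.769e+02 -2.000e-01] 0.6 [334. 234.]
```

Run:
```python
import cv2
a=cv2.imread('pics/scene0.png');cv2.imwrite('pics/s1.png',cv2.resize(a[100:370,110:470],(800,600),interpolation=3))
a=cv2.imread('pics/top0.png');cv2.imwrite('pics/t1.png',cv2.resize(a[90:270,100:440],None,fx=2.35,fy=2.35,interpolation=3))
```

```text
(no output)
```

View pics/s1.png

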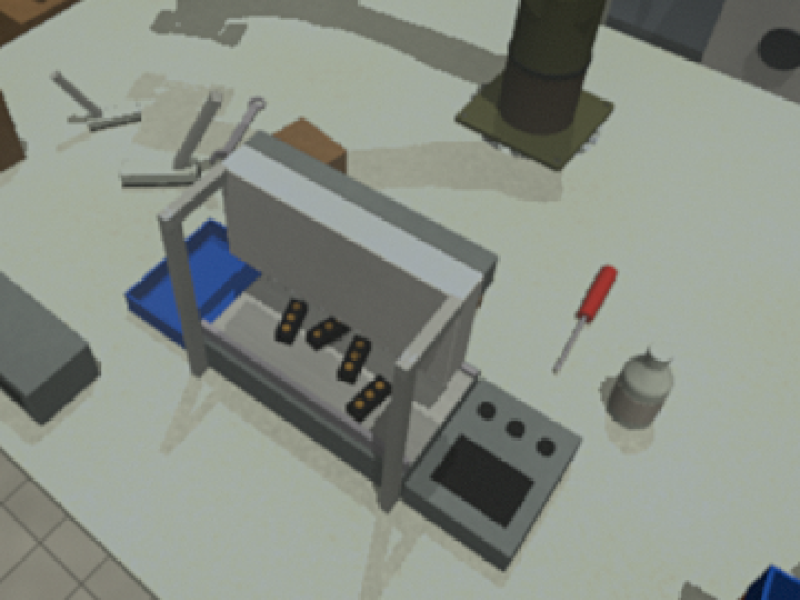

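View pics/t1.png

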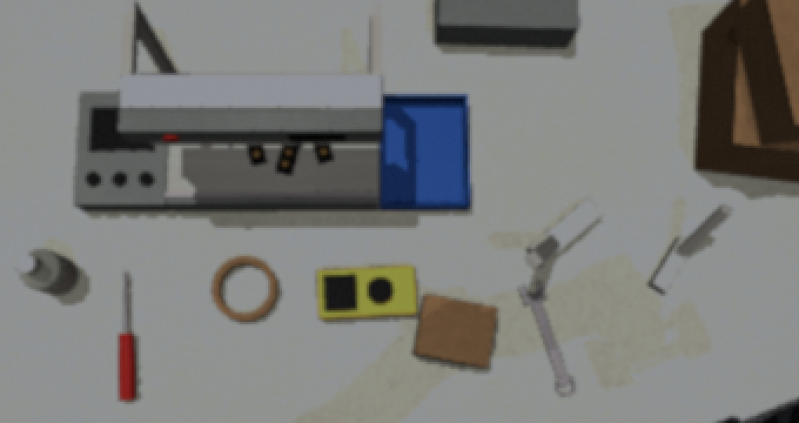

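Seen: the large pusher's head is at crop (565,230) in the top view and (160,178) in the scene view. A smaller look-alike is at top (680,260) and scene (100,110). The four blocks are under the head at scene (291,320), (327,332), (354,358) and (369,397). The tray is at the -y end.

Candidates for the handle (top-view pixels): the large pusher at (330,199), the small pusher at (403,185) and the wrench at (334,234). I'll take the larger one at (330,199) and check it in a close crop. I'll also measure the geometry and test a kinematic model.

Run:
```python
import cv2,numpy as np
from cell import arm
a=cv2.imread('pics/scene0.png')[125:200,130:240]; b=cv2.imread('pics/top0.png')[170:245,310:420]
cv2.imwrite('pics/c1.png',np.vstack([cv2.resize(x,None,fx=4,fy=4,interpolation=3) for x in (a,b)]))
# blocks: masks from scene
Z=np.load('pics/scene.npz');K,T=Z['K'],Z['T']
def ray(u,v,z):
    d=T[:3,:3].T@np.linalg.inv(K)@[u,v,1]; c=-T[:3,:3].T@T[:3,3]; return (c+d*(z-c[2])/d[2]).round(1)
for r in arm.regions_of('scene','block1_mid'):
    m=r['mask'];ys,xs=np.nonzero(m);print('blk',r['confidence'],m.sum(),xs.mean(),ys.mean(),ray(xs.mean(),ys.mean(),74))
for u,v in [(291,320),(327,332),(354,358),(369,397)]:
    print(ray(110+u*.45,100+v*.45,80))
# tester corners near: 
for n,(u,v),z in [('control corner R',(580,440),50),('control bottom',(507,545),50),('fence tray end',(205,330),85)]: print(n,ray(110+u*.45,100+v*.45,z))
# xarm7 FK test
def Tm(t,d,a,al):
    ct,st,ca,sa=np.cos(t),np.sin(t),np.cos(al),np.sin(al)
    return np.array([[ct,-st,0,a],[st*ca,ct*ca,-sa,-d*sa],[st*sa,ct*sa,ca,d*ca],[0,0,0,1]])
h=np.pi/2
def fk(q,tool=172):
    P=[(267,0,0),(0,0,-h),(293,0,h),(0,52.5,h),(342.5,77.5,h),(0,0,h),(97,76,-h)]
    M=np.eye(4)
    for qi,(d,a,al) in zip(q,P): M=M@Tm(qi,d,a,al)
    return M@np.array([[1,0,0,0],[0,1,0,0],[0,0,1,tool],[0,0,0,1.]])
s=arm.state(); M=fk(s['joint_pos']);print(s['joint_pos'],s['tcp_pos'],cv2.Rodrigues(np.array(s['tcp_rot']))[0].round(3));print(M.round(3), np.hypot(*M[:2,3]),np.hypot(*s['tcp_pos'][:2]))
```

```text
blk 0.55 196 240.14285714285714 244.14285714285714 [641.5 -14.7  74. ]
blk 0.15 13171 260.42882089438916 236.5560701541265 [583.2  14.3  74. ]
[642.8 -10.4  80. ]
[627.8  37.6  80. ]
[636.9  88.2  80. ]
[669.  135.6  80. ]
control corner R [541.6 357.1  50. ]
control bottom [705.5 353.7  50. ]
fence tray end [726.5 -83.7  85. ]
[ 1.20977705  0.68911019 -0.19458204  1.56532805  0.15732843  0.90248606
 -0.21509889] [ 240.41380281 -576.92477202  238.72840007] [[ 0.923  0.385  0.   ]
 [ 0.385 -0.923 -0.   ]
 [-0.     0.    -1.   ]]
[[ 3.86000e-01  9.23000e-01 -5.00000e-03  3.02273e+02]
 [ 9.22000e-01 -3.86000e-01 -9.00000e-03  5.32107e+02]
 [-1.10000e-02 -1.00000e-03 -1.00000e+00  3.50260e+01]
 [ 0.00000e+00  0.00000e+00  0.00000e+00  1.00000e+00]] 611.9700315565793 625.0127911917182
```

View pics/c1.png

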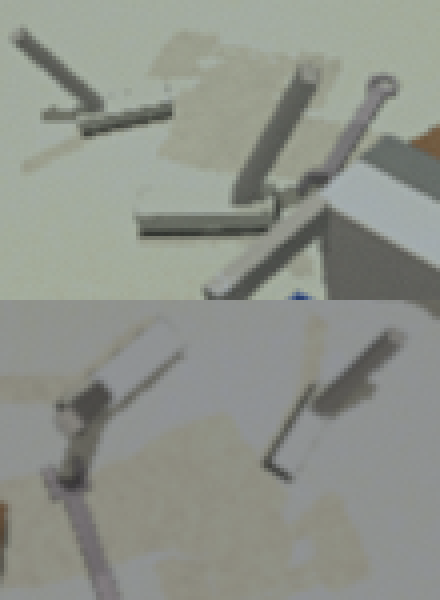

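The crop confirms it: the larger pusher is in the left half of both views, with its handle top at about (305,75) in the upper crop. Next I'll write the move planner.

```bash
cat > plan.py <<'E'
import numpy as np, json
from scipy.spatial.transform import Rotation as Ro, Slerp
from cell import arm
def ori(psi,a,s=-1):   # heading deg, tilt deg
    p,a=np.radians([psi,a]); y=s*np.array([-np.sin(p),np.cos(p),0])
    z=np.array([np.sin(a)*np.cos(p),np.sin(a)*np.sin(p),-np.cos(a)])
    return Ro.from_matrix(np.c_[np.cross(y,z),y,z])
def tool():
    s=arm.state(); return np.array(s['tcp_pos']),Ro.from_rotvec(s['tcp_rot'])
def log():
    s=arm.state(); open('log.jsonl','a').write(json.dumps([list(map(float,s[k])) for k in('joint_pos','tcp_pos','tcp_rot')])+'\n')
    return s
def rows(way,start=None):
    """way: list of (tcp_pos, Rotation, nrows); prints calls of <=8 rows"""
    p,R=start or tool(); out=[]
    for P,Q,n in way:
        p0,S=p.copy(),Slerp([0,1],Ro.concatenate([R,Q]))
        for k in range(1,n+1):
            t=k/n; g=p0+(np.array(P)-p0)*t
            d=(R.inv().apply(g-p)/60).round(2); w=((R.inv()*S(t)).as_rotvec()/.08).round(2)
            out.append([*map(float,d+0.),*map(float,w+0.)]); p=p+R.apply(d*60); R=R*Ro.from_rotvec(w*.08)
    print('max',np.abs(out).max(),len(out))
    for i in range(0,len(out),8): print(json.dumps([out[i:i+8]]).replace(' ',''))
    return p,R
E
python3 - <<'E'
from plan import *
log(); rows([([330,-330,330],ori(-25,17),16)])
E
```

```text
max 0.65 16
[[[0.19,-0.2,-0.1,-0.1,0.22,0.64],[0.17,-0.21,-0.09,-0.09,0.22,0.65],[0.17,-0.22,-0.09,-0.1,0.21,0.64],[0.15,-0.23,-0.09,-0.1,0.22,0.65],[0.15,-0.23,-0.09,-0.09,0.22,0.64],[0.14,-0.24,-0.09,-0.1,0.22,0.65],[0.12,-0.24,-0.09,-0.09,0.22,0.64],[0.12,-0.25,-0.09,-0.1,0.22,0.65]]]
[[[0.1,-0.26,-0.09,-0.1,0.21,0.64],[0.09,-0.26,-0.09,-0.09,0.22,0.64],[0.08,-0.26,-0.09,-0.1,0.22,0.65],[0.06,-0.27,-0.09,-0.1,0.22,0.64],[0.06,-0.27,-0.09,-0.09,0.22,0.65],[0.04,-0.27,-0.09,-0.1,0.22,0.64],[0.03,-0.27,-0.1,-0.09,0.21,0.65],[0.02,-0.28,-0.09,-0.1,0.22,0.64]]]
```

move_arm --rows '[[[0.19, -0.2, -0.1, -0.1, 0.22, 0.64], [0.17, -0.21, -0.09, -0.09, 0.22, 0.65], [0.17, -0.22, -0.09, -0.1, 0.21, 0.64], [0.15, -0.23, -0.09, -0.1, 0.22, 0.65], [0.15, -0.23, -0.09, -0.09, 0.22, 0.64], [0.14, -0.24, -0.09, -0.1, 0.22, 0.65], [0.12, -0.24, -0.09, -0.09, 0.22, 0.64], [0.12, -0.25, -0.09, -0.1, 0.22, 0.65]]]' --hand 1

```text
t: 2.55
tcp_pos: [285.6, -453.3, 284.8]
tcp_rot: [3.1, -0.032, 0.232]
force: [0.6, -0.3, -0.1]
grip_width: 88.2
finger_force: 0.0
```

```bash
python3 -c "
from plan import *
print(log()['joint_pos'])"
```

```text
[ 1.09473628  0.47140925 -0.16489759  1.8766467  -0.04144154  0.68464226
 -0.60890648]
```

move_arm --rows '[[[0.1, -0.26, -0.09, -0.1, 0.21, 0.64], [0.09, -0.26, -0.09, -0.09, 0.22, 0.64], [0.08, -0.26, -0.09, -0.1, 0.22, 0.65], [0.06, -0.27, -0.09, -0.1, 0.22, 0.64], [0.06, -0.27, -0.09, -0.09, 0.22, 0.65], [0.04, -0.27, -0.09, -0.1, 0.22, 0.64], [0.03, -0.27, -0.1, -0.09, 0.21, 0.65], [0.02, -0.28, -0.09, -0.1, 0.22, 0.64]]]'

```text
t: 3.55
tcp_pos: [330.5, -329.5, 330.3]
tcp_rot: [2.972, -0.662, 0.446]
force: [0.4, -0.2, 0.2]
grip_width: 88.1
finger_force: 0.0
```

```bash
cat > kin.py <<'E'
import numpy as np, json
from scipy.optimize import least_squares
from scipy.spatial.transform import Rotation as Ro
h=np.pi/2
lo=np.array([-3.01,-.46,-1.47,.13,-1,.04,-2.66]);hi=np.array([3.01,2.08,1.51,2.56,4.14,2.09,2.66])
def Tm(t,d,a,al):
    ct,st,ca,sa=np.cos(t),np.sin(t),np.cos(al),np.sin(al)
    return np.array([[ct,-st,0,a],[st*ca,ct*ca,-sa,-d*sa],[st*sa,ct*sa,ca,d*ca],[0,0,0,1]])
x0=np.array([267,293,52.5,342.5,77.5,76,269,-128*np.pi/180,83*np.pi/180,0,0])
def fk(q,x):
    d1,d3,a3,d5,a5,a7,t,by,ty,bx,by2=x
    P=[(d1,0,0),(0,0,-h),(d3,0,h),(0,a3,h),(d5,a5,h),(0,0,h),(t,a7,-h)]
    M=Tm(by,0,0,0); M[:2,3]=bx,by2
    for qi,(d,a,al) in zip(q,P): M=M@Tm(qi,d,a,al)
    return M@Tm(ty,0,0,0)
def load(): return [json.loads(l) for l in open('log.jsonl')]
def fit():
    D=load()
    def res(x):
        r=[]
        for q,p,w in D:
            M=fk(q,x); r+=list(M[:3,3]-p); r+=list(300*(Ro.from_matrix(M[:3,:3]).inv()*Ro.from_rotvec(w)).as_rotvec())
        return np.r_[r,(x-x0)[:7]*.003,(x-x0)[9:]*.05]
    s=least_squares(res,x0,x_scale=np.r_[np.ones(7)*100,1,1,10,10]); return s.x,res(s.x)
E
python3 - <<'E'
from plan import *; import kin
s=log();print(s['joint_pos'],s['tcp_pos'],s['t'])
x,r=kin.fit();np.save('x.npy',x);print(x.round(3));print(np.round(r[:18],2))
E
```

```text
[ 0.80198281  0.24976939 -0.06977555  2.13421561 -0.15141118  0.47791901
 -1.14731522] [ 330.53531958 -329.52839379  330.27852018] 3.55
[ 9.01237e+02 -7.87453e+02 -1.07351e+02  1.90923e+02 -1.54959e+02
  2.30671e+02 -1.14081e+02 -7.09000e-01  8.31000e-01  4.71164e+02
 -3.63821e+02]
[  -8.21   -1.3    -5.67    1.06    3.14 -228.13    9.91   11.37   16.93
  -31.01 -174.62   19.81   -2.88   -9.16  -11.26  -12.29 -349.78  208.34]
```

```bash
cat > kin.py <<'E'
import numpy as np, json, itertools
from scipy.optimize import least_squares
from scipy.spatial.transform import Rotation as Ro
lo=np.array([-3.01,-.46,-1.47,.13,-1,.04,-2.66]);hi=np.array([3.01,2.08,1.51,2.56,4.14,2.09,2.66])
S0=(-1,-1,-1,-1)
x0=np.array([330,330,0,330,0,0,270,0,0.])
def fk(q,x,S=S0):
    d1,d3,a3,d5,a5,a7,t,b,ty=x
    z=lambda a:Ro.from_euler('z',a); y=lambda a:Ro.from_euler('y',a)
    R=z(S[0]*q[0]+b);p=np.array([0,0,d1]);R=R*y(q[1])*z(S[1]*q[2]);p=p+R.apply([a3,0,d3])
    R=R*y(q[3]);p=p+R.apply([-a3,0,0]);R=R*z(S[2]*q[4]);p=p+R.apply([a5,0,d5]);R=R*y(q[5])
    p=p+R.apply([a7,0,t]);return p,R*z(S[3]*q[6]+ty)
def load(): return [json.loads(l) for l in open('log.jsonl')]
def fit(S=S0,x0=x0):
    D=load()
    def res(x):
        r=[]
        for q,p,w in D:
            P,M=fk(q,x,S); r+=list(P-p); r+=list(300*(M.inv()*Ro.from_rotvec(w)).as_rotvec())
        return np.r_[r,(x-x0)[:7]*.003]
    s=least_squares(res,x0,x_scale=np.r_[np.ones(7)*100,1,1]); return s.x,res(s.x)
E
python3 - <<'E'
import kin,numpy as np,itertools
b=[]
for S in itertools.product([-1],[1,-1],[1,-1],[1,-1]):
  for ty in [0,1.5,3,-1.5]:
    x=kin.x0.copy();x[8]=ty
    X,r=kin.fit(S,x);b.append(((r**2).sum(),S,X.round(2),r[:18].round(1)))
b.sort(key=lambda t:t[0]); print(b[:3])
E
```

```text
[(np.float64(42.95517472546463), (-1, -1, -1, -1), array([ 1.4448e+02,  7.7724e+02, -1.1594e+02,  1.8911e+02, -2.6997e+02,
        1.7740e+01,  5.8398e+02, -5.0000e-02,  1.5200e+00]), array([-0.3,  0.9, -1.2, -0. ,  0. , -0.3,  1.9, -1. ,  2.5,  2.1,  0.5,
       -0.1, -0.9,  0.4, -1.4,  4.2,  0.1,  0.4])), (np.float64(42.95517472548749), (-1, -1, -1, -1), array([ 1.4448e+02,  7.7724e+02, -1.1594e+02,  1.8911e+02, -2.6997e+02,
        1.7740e+01,  5.8398e+02, -5.0000e-02,  1.5200e+00]), array([-0.3,  0.9, -1.2, -0. ,  0. , -0.3,  1.9, -1. ,  2.5,  2.1,  0.5,
       -0.1, -0.9,  0.4, -1.4,  4.2,  0.1,  0.4])), (np.float64(42.95517472557632), (-1, -1, -1, -1), array([ 1.4448e+02,  7.7724e+02, -1.1594e+02,  1.8911e+02, -2.6997e+02,
        1.7740e+01,  5.8398e+02, -5.0000e-02,  1.5200e+00]), array([-0.3,  0.9, -1.2, -0. ,  0. , -0.3,  1.9, -1. ,  2.5,  2.1,  0.5,
       -0.1, -0.9,  0.4, -1.4,  4.2,  0.1,  0.4]))]
```

Run:
```python
s=open('kin.py').read()
s=s.replace("x0=np.array([330,330,0,330,0,0,270,0,0.])","x0=np.array([285,421,0,314,0,0,320,0,1.5708,0,0])")
s=s.replace("t,b,ty=x","t,b,ty,o1,o2=x").replace("p=p+R.apply([a3,0,d3])","p=p+R.apply([a3,o1,d3])").replace("p=p+R.apply([a5,0,d5])","p=p+R.apply([a5,o2,d5])")
s=s.replace("(x-x0)[:7]*.003]","(x-x0)*np.r_[np.ones(7)*.02,5,5,.02,.02]]").replace("1,1]); return","1,1,100,100]); return")
open('kin.py','w').write(s)
import kin,numpy as np
X,r=kin.fit();np.save('x.npy',X);print(X.round(2),r[:18].round(1))
```

```text
[347.43 547.14  10.49 336.47   9.64  -3.14 312.76  -0.     1.57 -28.18
 -17.86] [ 0.   0.4  0.3 -0.   0.  -0.   0.1 -0.6 -0.7  0.   0.  -0.  -0.1  0.3
  0.3  0.  -0.   0. ]
```

```bash
cat > ik.py <<'E'
import kin,numpy as np
from plan import ori
from scipy.optimize import least_squares
X=np.load('x.npy')
L=15
def tcp(foot,psi,a,yaw=None,L=L):
    c,s=np.cos(np.radians(psi)),np.sin(np.radians(psi)); u=-84-L*np.sin(np.radians(28)); z=130+L*np.cos(np.radians(28))
    R=ori(psi,a); return np.array([foot[0]+c*u,foot[1]+s*u,foot[2]+z])+19*R.as_matrix()[:,2]
def ik(p,R,seed,w=.02):
    f=lambda q:(lambda P,M:np.r_[P-p,300*(M.inv()*R).as_rotvec(),w*(q-seed)*10])(*kin.fk(q,X))
    r=least_squares(f,np.clip(seed,kin.lo+.01,kin.hi-.01),bounds=(kin.lo,kin.hi)); return r.x,np.abs(r.fun[:6]).max()
if __name__=='__main__':
    F=[((519,-398,0),-50),((636,205,95),1.6),((636,205,63),1.6),((640,-130,63),1.6)]
    now=np.array([.8,.25,-.07,2.13,-.15,.48,-1.15]); rng=np.random.default_rng(0)
    for s in (-1,1):
     for a in (35,45,55,65,75):
      for br in (0,1):
        seed=now.copy()
        if br: seed[4]=3;seed[5]=.6; 
        seed[6]=-1 if s==-1 else 1
        out=[]
        for f,psi in F:
            best=None
            for k in range(4):
                sd=seed+(0 if k==0 else rng.normal(0,.4,7)); q,e=ik(tcp(f,psi,a),ori(psi,a,s),sd)
                m=np.minimum(q-kin.lo,kin.hi-q).min()
                if best is None or (e<2 and m>best[2]) or (best[1]>=2 and e<best[1]): best=(q,e,m)
            out.append(best); seed=best[0]
        print(s,a,br,[(round(b[1],1),round(b[2],2)) for b in out],out[0][0].round(2),out[3][0].round(2))
E
python3 ik.py
```

```text
-1 35 0 [(np.float64(58.5), np.float64(0.0)), (np.float64(22.9), np.float64(0.0)), (np.float64(32.1), np.float64(0.0)), (np.float64(40.0), np.float64(0.0))] [ 0.17  0.77  0.41  2.04 -1.    0.04 -1.05] [ 0.47  0.6  -0.28  2.09 -1.    0.04 -0.26]
-1 35 1 [(np.float64(0.0), np.float64(0.22)), (np.float64(0.0), np.float64(0.25)), (np.float64(0.0), np.float64(0.3)), (np.float64(0.0), np.float64(0.12))] [-0.01  1.    0.87  2.34  3.77  0.73  0.42] [0.03 0.69 0.45 2.3  4.02 0.62 0.97]
-1 45 0 [(np.float64(86.0), np.float64(0.0)), (np.float64(51.9), np.float64(0.0)), (np.float64(59.4), np.float64(0.0)), (np.float64(70.4), np.float64(0.0))] [-0.01  0.83  0.59  2.03 -1.    0.04 -1.17] [ 0.67  0.62 -0.47  2.08 -1.    0.04 -0.17]
-1 45 1 [(np.float64(0.0), np.float64(0.09)), (np.float64(0.0), np.float64(0.19)), (np.float64(0.0), np.float64(0.17)), (np.float64(0.0), np.float64(0.13))] [-0.08  1.17  0.98  2.47  3.57  1.04  0.46] [-0.12  0.89  0.83  2.43  3.98  1.17  0.98]
-1 55 0 [(np.float64(94.9), np.float64(0.0)), (np.float64(71.8), np.float64(0.0)), (np.float64(74.8), np.float64(0.0)), (np.floa
[... 3068 characters left out ...]
.float64(0.0)), (np.float64(2.8), np.float64(0.0)), (np.float64(3.7), np.float64(0.0)), (np.float64(11.7), np.float64(0.0))] [-0.15  1.4   0.88  2.56  3.04  1.36 -2.66] [-0.04  1.21  0.94  2.56  3.83  1.92 -2.06]
1 75 0 [(np.float64(20.2), np.float64(0.0)), (np.float64(13.1), np.float64(0.0)), (np.float64(11.5), np.float64(0.0)), (np.float64(17.7), np.float64(0.0))] [-0.16  1.52  0.73  2.56  2.67  1.52 -2.66] [ 0.35  1.15  0.27  2.56  3.76  1.9  -1.48]
1 75 1 [(np.float64(14.2), np.float64(0.0)), (np.float64(39.5), np.float64(0.0)), (np.float64(26.3), np.float64(0.0)), (np.float64(52.4), np.float64(0.0))] [-0.39  2.08  1.51  2.56  3.18  1.35  2.66] [-0.38  2.08  1.51  2.56  2.71  2.09  2.66]
```

```bash
sed -i 's/^L=15/L=18/; s/(35,45,55,65,75)/(16,20,24,28)/' ik.py; python3 ik.py
```

```text
-1 16 0 [(np.float64(0.0), np.float64(0.09)), (np.float64(0.0), np.float64(0.38)), (np.float64(0.0), np.float64(0.3)), (np.float64(0.0), np.float64(0.24))] [ 0.33  0.77  0.29  2.05 -0.9   0.13 -1.05] [ 0.1   0.63  0.15  2.02 -0.6   0.28 -0.77]
-1 16 1 [(np.float64(0.0), np.float64(0.0)), (np.float64(32.7), np.float64(0.0)), (np.float64(22.6), np.float64(0.0)), (np.float64(20.8), np.float64(0.0))] [0.47 0.74 0.09 2.16 1.99 0.04 2.38] [ 0.34  0.62 -0.16  2.21  2.3   0.04  2.66]
-1 20 0 [(np.float64(6.7), np.float64(0.0)), (np.float64(0.0), np.float64(0.27)), (np.float64(0.0), np.float64(0.19)), (np.float64(0.0), np.float64(0.13))] [ 0.35  0.75  0.23  2.08 -1.    0.04 -0.95] [ 0.16  0.62  0.09  2.07 -0.87  0.18 -0.48]
-1 20 1 [(np.float64(0.0), np.float64(0.05)), (np.float64(18.7), np.float64(0.0)), (np.float64(8.7), np.float64(0.0)), (np.float64(6.6), np.float64(0.0))] [0.38 0.75 0.26 2.14 3.9  0.09 0.47] [ 0.38  0.61 -0.2   2.2   2.32  0.04  2.66]
-1 24 0 [(np.float64(21.0), np.float64(0.0)), (np.float64(0.0), np.float64(0.15)), (np.float64(0.0), np.float64(0.04)), (np.float64(1.8), n
[... 2069 characters left out ...]
oat64(0.29)), (np.float64(0.0), np.float64(0.41)), (np.float64(0.0), np.float64(0.38)), (np.float64(0.0), np.float64(0.32))] [ 0.76  0.76 -0.41  2.27  2.1   0.5  -0.86] [ 0.74  0.7  -0.8   2.24  1.76  0.4   0.1 ]
1 28 0 [(np.float64(0.0), np.float64(0.23)), (np.float64(0.0), np.float64(0.35)), (np.float64(0.0), np.float64(0.32)), (np.float64(0.0), np.float64(0.27))] [ 1.11  0.99 -1.1   2.33  1.92  1.08 -0.62] [ 0.73  0.69 -0.73  2.29  2.14  0.38 -0.26]
1 28 1 [(np.float64(0.0), np.float64(0.23)), (np.float64(0.0), np.float64(0.35)), (np.float64(0.0), np.float64(0.32)), (np.float64(0.0), np.float64(0.27))] [ 0.85  0.8  -0.59  2.33  2.14  0.7  -0.9 ] [ 0.79  0.73 -0.84  2.29  2.04  0.45 -0.15]
```

```bash
cat > p1.py <<'E'
from plan import *; import ik,kin
q0=np.array(arm.state()['joint_pos']); a=26
p=ik.tcp((519,-398,0),-50,a); R=ori(-50,a,1); pre=p-90*R.as_matrix()[:,2]
q1,e=ik.ik(pre,R,np.array([.85,.6,-.59,2.33,2.1,.7,-.9])); print(p,pre,q1.round(2),e)
n=36; way=[];P0=None
o=kin.fk(q0,ik.X); T=tool(); print('model off',o[0]-T[0])
for k in range(1,n+1):
    t=k/n; P,M=kin.fk(q0+(q1-q0)*t,ik.X); way.append((P-(o[0]-T[0])*(1-t),M,1))
    if k%4==0: print(k,P.round(), M.as_matrix()[:,2].round(2))
P,M=rows(way); print(P)
E
python3 p1.py
```

```text
[ 464.92778301 -333.55924114  128.81596979] [ 439.56762427 -303.33618085  209.70743396] [ 0.8   0.57 -0.54  2.35  1.86  0.5  -0.7 ] 0.00021961711311608315
model off [-0.0814227   0.29361547  0.32999606]
4 [ 315. -329.  307.] [ 0.17 -0.14 -0.98]
8 [ 306. -334.  289.] [ 0.09 -0.17 -0.98]
12 [ 304. -340.  274.] [ 0.04 -0.21 -0.98]
16 [ 310. -347.  262.] [ 0.01 -0.26 -0.96]
20 [ 324. -352.  250.] [ 0.02 -0.31 -0.95]
24 [ 346. -352.  240.] [ 0.05 -0.35 -0.94]
28 [ 374. -345.  229.] [ 0.11 -0.37 -0.92]
32 [ 406. -329.  219.] [ 0.19 -0.37 -0.91]
36 [ 440. -303.  210.] [ 0.28 -0.34 -0.9 ]
max 0.95 36
[[[-0.09,0.02,0.08,-0.14,-0.3,-0.9],[-0.09,0.02,0.08,-0.13,-0.29,-0.91],[-0.08,0.02,0.08,-0.13,-0.28,-0.91],[-0.07,0.01,0.07,-0.11,-0.27,-0.91],[-0.06,0.01,0.08,-0.11,-0.26,-0.92],[-0.05,0.01,0.07,-0.11,-0.25,-0.93],[-0.05,0.01,0.07,-0.09,-0.24,-0.93],[-0.04,0.01,0.07,-0.1,-0.23,-0.93]]]
[[[-0.03,0.01,0.07,-0.09,-0.21,-0.93],[-0.02,0.01,0.07,-0.09,-0.2,-0.94],[-0.01,0.02,0.06,-0.09,-0.2,-0.94],[-0.01,0.01,0.06,-0.09,-0.17,-0.94],[0.01,0.02,0.06,-0.09,-0.17,-0.95],[0.0,0.03,0.06,-0.09,-0.16,-0.94],[0.02,0.02,0.06,-0.09,-0.14,-0.95],[0.02,0.04,0.05,-0.1,-0.14,-0.95]]]
[[[0.03,0.04,0.06,-0.11,-0.12,-0.95],[0.03,0.04,0.05,-0.11,-0.12,-0.95],[0.04,0.05,0.05,-0.12,-0.1,-0.94],[0.04,0.06,0.05,-0.13,-0.1,-0.95],[0.05,0.06,0.05,-0.13,-0.09,-0.95],[0.05,0.08,0.04,-0.14,-0.08,-0.95],[0.05,0.08,0.04,-0.16,-0.07,-0.94],[0.06,0.08,0.05,-0.16,-0.07,-0.95]]]
[[[0.05,0.1,0.04,-0.18,-0.07,-0.94],[0.06,0.1,0.04,-0.19,-0.06,-0.94],[0.06,0.12,0.03,-0.19,-0.06,-0.93],[0.06,0.12,0.04,-0.22,-0.05,-0.93],[0.05,0.12,0.04,-0.22,-0.06,-0.93],[0.06,0.14,0.03,-0.24,-0.05,-0.93],[0.05,0.15,0.03,-0.24,-0.06,-0.92],[0.05,0.15,0.03,-0.27,-0.06,-0.91]]]
[[[0.05,0.16,0.03,-0.27,-0.06,-0.91],[0.04,0.17,0.03,-0.29,-0.07,-0.91],[0.04,0.18,0.03,-0.29,-0.07,-0.9],[0.03,0.18,0.03,-0.31,-0.08,-0.89]]]
[ 439.60318906 -303.4112197   209.48650894]
```

move_arm --rows '[[[-0.09, 0.02, 0.08, -0.14, -0.3, -0.9], [-0.09, 0.02, 0.08, -0.13, -0.29, -0.91], [-0.08, 0.02, 0.08, -0.13, -0.28, -0.91], [-0.07, 0.01, 0.07, -0.11, -0.27, -0.91], [-0.06, 0.01, 0.08, -0.11, -0.26, -0.92], [-0.05, 0.01, 0.07, -0.11, -0.25, -0.93], [-0.05, 0.01, 0.07, -0.09, -0.24, -0.93], [-0.04, 0.01, 0.07, -0.1, -0.23, -0.93]]]'

```text
t: 4.55
tcp_pos: [305.7, -334.5, 288.6]
tcp_rot: [2.956, 0.204, 0.117]
force: [-0.6, -0.1, 0.1]
grip_width: 88.4
finger_force: 0.0
```

```bash
python3 -c "
from plan import *
print(log()['joint_pos'])"
```

```text
[ 0.71142232  0.32336376 -0.05208122  2.15748157  0.20158788  0.49288904
 -0.93928521]
```

move_arm --rows '[[[-0.03, 0.01, 0.07, -0.09, -0.21, -0.93], [-0.02, 0.01, 0.07, -0.09, -0.2, -0.94], [-0.01, 0.02, 0.06, -0.09, -0.2, -0.94], [-0.01, 0.01, 0.06, -0.09, -0.17, -0.94], [0.01, 0.02, 0.06, -0.09, -0.17, -0.95], [0.0, 0.03, 0.06, -0.09, -0.16, -0.94], [0.02, 0.02, 0.06, -0.09, -0.14, -0.95], [0.02, 0.04, 0.05, -0.1, -0.14, -0.95]]]'

```text
t: 5.55
tcp_pos: [309.9, -348.1, 261.4]
tcp_rot: [2.695, 1.032, -0.12]
force: [-0.2, -0.4, 0.0]
grip_width: 88.0
finger_force: 0.0
```

```bash
python3 -c "
from plan import *;import kin
print(log()['joint_pos'])
X,r=kin.fit();np.save('x.npy',X);print(X.round(1),abs(r).max())"
```

```text
[ 0.62652753  0.39282882 -0.04480808  2.18378552  0.53814775  0.46175649
 -0.72512999]
[ 3.454e+02  5.539e+02  5.300e+00  3.461e+02  1.400e+00  4.900e+00
  3.138e+02 -0.000e+00  1.600e+00 -4.520e+01 -4.000e-01] 2.6585685405976665
```

```bash
sed -i 's/a=26/a=33/; s/n=36/n=22/; s/\[.85,.6,-.59,2.33,2.1,.7,-.9\]/[.6,.55,-.1,2.35,2.3,.5,-1.3]/' p1.py; python3 p1.py
```

```text
[ 466.22562897 -335.10595372  129.95831588] [ 434.71777885 -297.55636016  205.438667  ] [ 0.45  0.57 -0.16  2.43  2.31  0.52 -1.25] 2.1562564675448044e-05
model off [-0.06833979 -0.03672242  0.10407817]
4 [ 304. -360.  251.] [-0.03 -0.35 -0.93]
8 [ 315. -370.  243.] [-0.01 -0.44 -0.9 ]
12 [ 341. -370.  236.] [ 0.06 -0.5  -0.87]
16 [ 378. -355.  226.] [ 0.17 -0.51 -0.84]
20 [ 417. -322.  213.] [ 0.29 -0.46 -0.84]
max 0.83 22
[[[-0.06,-0.01,0.06,-0.08,-0.34,-0.81],[-0.05,0.0,0.06,-0.09,-0.32,-0.82],[-0.04,0.02,0.06,-0.11,-0.31,-0.82],[-0.02,0.02,0.05,-0.13,-0.28,-0.82],[-0.02,0.04,0.05,-0.15,-0.27,-0.83],[0.0,0.05,0.04,-0.17,-0.25,-0.82],[0.0,0.06,0.04,-0.18,-0.23,-0.83],[0.01,0.07,0.04,-0.21,-0.21,-0.83]]]
[[[0.02,0.09,0.03,-0.23,-0.2,-0.83],[0.04,0.09,0.03,-0.24,-0.18,-0.83],[0.03,0.11,0.03,-0.27,-0.15,-0.83],[0.05,0.13,0.02,-0.28,-0.14,-0.82],[0.06,0.13,0.03,-0.3,-0.13,-0.83],[0.06,0.15,0.02,-0.33,-0.1,-0.82],[0.07,0.16,0.01,-0.34,-0.09,-0.81],[0.07,0.17,0.02,-0.37,-0.07,-0.81]]]
[[[0.09,0.19,0.01,-0.38,-0.05,-0.8],[0.08,0.19,0.01,-0.4,-0.03,-0.8],[0.1,0.21,0.02,-0.42,-0.02,-0.8],[0.1,0.22,0.01,-0.44,0.0,-0.78],[0.1,0.23,0.0,-0.46,0.01,-0.78],[0.11,0.25,0.01,-0.48,0.03,-0.77]]]
[ 434.70867233 -297.21752035  205.46667757]
```

move_arm --rows '[[[-0.06, -0.01, 0.06, -0.08, -0.34, -0.81], [-0.05, 0.0, 0.06, -0.09, -0.32, -0.82], [-0.04, 0.02, 0.06, -0.11, -0.31, -0.82], [-0.02, 0.02, 0.05, -0.13, -0.28, -0.82], [-0.02, 0.04, 0.05, -0.15, -0.27, -0.83], [0.0, 0.05, 0.04, -0.17, -0.25, -0.82], [0.0, 0.06, 0.04, -0.18, -0.23, -0.83], [0.01, 0.07, 0.04, -0.21, -0.21, -0.83]]]'

```text
t: 6.55
tcp_pos: [315.6, -370.1, 243.5]
tcp_rot: [2.227, 1.618, -0.385]
force: [0.4, -0.2, -0.6]
grip_width: 87.9
finger_force: 0.0
```

move_arm --rows '[[[0.02, 0.09, 0.03, -0.23, -0.2, -0.83], [0.04, 0.09, 0.03, -0.24, -0.18, -0.83], [0.03, 0.11, 0.03, -0.27, -0.15, -0.83], [0.05, 0.13, 0.02, -0.28, -0.14, -0.82], [0.06, 0.13, 0.03, -0.3, -0.13, -0.83], [0.06, 0.15, 0.02, -0.33, -0.1, -0.82], [0.07, 0.16, 0.01, -0.34, -0.09, -0.81], [0.07, 0.17, 0.02, -0.37, -0.07, -0.81]]]'

```text
t: 7.55
tcp_pos: [378.1, -355.4, 226.5]
tcp_rot: [1.609, 2.091, -0.43]
force: [0.3, -0.4, -0.0]
grip_width: 88.2
finger_force: 0.0
```

```bash
python3 -c "
from plan import *
s=log();print(s['joint_pos'],s['tcp_pos'])"
```

```text
[ 0.34905493  0.52851074  0.09058098  2.35950534  1.93859219  0.38974106
 -1.2137799 ] [ 378.09147619 -355.42620919  226.4547001 ]
```

move_arm --rows '[[[0.09, 0.19, 0.01, -0.38, -0.05, -0.8], [0.08, 0.19, 0.01, -0.4, -0.03, -0.8], [0.1, 0.21, 0.02, -0.42, -0.02, -0.8], [0.1, 0.22, 0.01, -0.44, 0.0, -0.78], [0.1, 0.23, 0.0, -0.46, 0.01, -0.78], [0.11, 0.25, 0.01, -0.48, 0.03, -0.77]]]'

```text
t: 8.3
tcp_pos: [435.3, -297.1, 205.6]
tcp_rot: [1.099, 2.356, -0.325]
force: [-0.4, 0.6, -0.7]
grip_width: 88.1
finger_force: 0.0
```

Run:
```python
from plan import *;import kin,cv2
s=log();print(s['t'],s['joint_pos'],s['tcp_pos'],(tool()[1].inv()*ori(-50,33,1)).as_rotvec().round(3))
X,r=kin.fit();np.save('x.npy',X);print(X.round(1),abs(r).max())
im=arm.read_camera('wrist');cv2.imwrite('pics/w1.png',im['pixels'])
for c in ('wrist','top','scene'):
  if c!='wrist': arm.read_camera(c)
  for q in ('pusher_grip','pusher_foot'):
    for r in arm.place_of(c,q): print(c,q,np.round(r['centre'],1),round(r['confidence'],2))
```

```text
8.3 [ 0.43030898  0.57219881 -0.14303052  2.41709008  2.31900063  0.50396477
 -1.26176937] [ 435.34384392 -297.09125625  205.61522461] [ 0.001  0.    -0.001]
[ 3.466e+02  5.628e+02 -1.000e-01  3.442e+02 -7.400e+00  6.900e+00
  3.288e+02  0.000e+00  1.600e+00 -4.600e+01 -5.000e-01] 2.8361743508731116
wrist pusher_grip [ 526.1 -600.2   89.6] 0.94
wrist pusher_grip [ 464.3 -331.8  132.2] 0.88
wrist pusher_foot [ 473.3 -566.3   -2.5] 0.68
wrist pusher_foot [ 5.224e+02 -4.001e+02 -1.000e-01] 0.61
top pusher_grip [ 462.7 -333.6  129.2] 0.74
top pusher_grip [ 527.8 -597.7   94. ] 0.74
top pusher_foot [ 518.6 -400.7    3.3] 0.92
top pusher_foot [ 474.8 -567.9   -3.6] 0.73
scene pusher_grip [ 468.5 -333.6  128. ] 0.83
scene pusher_grip [ 527.9 -600.9   95.3] 0.71
scene pusher_grip [ 3.631e+02 -2.243e+02  2.000e-01] 0.22
scene pusher_foot [ 521.4 -396.4   -1.4] 0.85
scene pusher_foot [ 473.8 -565.1   -2. ] 0.8
```

View pics/w1.png

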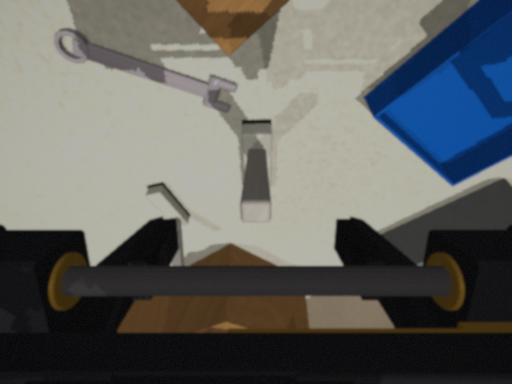

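The wrist view shows the handle end at (257,208), centred between the fingers and aligned with the closing direction. I'll go straight in and close.

move_arm --rows '[[[0, 0, 0.25, 0, 0, 0], [0, 0, 0.25, 0, 0, 0], [0, 0, 0.25, 0, 0, 0], [0, 0, 0.25, 0, 0, 0], [0, 0, 0.25, 0, 0, 0], [0, 0, 0.25, 0, 0, 0]]]'

```text
t: 9.5
tcp_pos: [466.3, -335.5, 129.0]
tcp_rot: [1.102, 2.356, -0.326]
force: [-0.3, -0.6, 0.3]
grip_width: 88.0
finger_force: 0.0
```

move_arm --rows '[[[0, 0, 0, 0, 0, 0], [0, 0, 0, 0, 0, 0], [0, 0, 0, 0, 0, 0], [0, 0, 0, 0, 0, 0], [0, 0, 0, 0, 0, 0], [0, 0, 0, 0, 0, 0], [0, 0, 0, 0, 0, 0], [0, 0, 0, 0, 0, 0]]]' --hand -1 --force 55

```text
t: 10.5
tcp_pos: [466.1, -335.0, 130.0]
tcp_rot: [1.102, 2.356, -0.326]
force: [-0.3, 1.2, 1.2]
grip_width: 21.3
finger_force: 54.8
```

Run:
```python
from plan import *
s=log();print(s['t'],s['joint_pos'],s['tcp_pos'],s['finger_force'],s['grip_width'])
for c in ('top','scene'):
  arm.read_camera(c)
  for q in ('pusher_foot','pusher_grip'):
    for r in arm.place_of(c,q): print(c,q,np.round(r['centre'],1),round(r['confidence'],2))
```

```text
10.5 [ 0.52743058  0.77768982 -0.20431869  2.33873991  2.44846673  0.62641476
 -1.32678345] [ 466.10530913 -334.95280075  129.99872687] 54.79112472385168 21.30730377254344
top pusher_foot [ 517.  -401.6    4.1] 0.68
top pusher_foot [ 474.5 -567.4   -3.9] 0.63
top pusher_grip [ 524.8 -596.8   91.8] 0.75
top pusher_grip [ 461.1 -335.7  129. ] 0.72
top pusher_grip [627.1  59.1 154.1] 0.2
scene pusher_foot [ 471.8 -563.1    1.6] 0.68
scene pusher_foot [ 523.6 -397.9    1.8] 0.64
scene pusher_grip [ 465.6 -330.5  126.9] 0.77
scene pusher_grip [ 526.9 -598.4   95.4] 0.76
```

Gripped: 21.3 mm opening, 55 N. Before entering the channel I'll refine the tester pose, then plan the lift and transfer.

```bash
cat > foot.py <<'E'
from plan import *
A=33;OFF=82.5;H=130.
def tcp(f,psi): h=np.array([np.cos(np.radians(psi)),np.sin(np.radians(psi)),0]); return np.array(f)-OFF*h+[0,0,H]
def footnow():
    p,R=tool(); z=R.as_matrix()[:,2]; psi=np.degrees(np.arctan2(z[1],z[0])); h=np.array([z[0],z[1],0])/np.hypot(z[0],z[1]); return p+OFF*h-[0,0,H],psi
def go(legs):  # legs: (foot, psi, n)
    f,psi=footnow(); way=[]
    for F,S,n in legs:
        for k in range(1,n+1):
            t=k/n; ff=f+(np.array(F)-f)*t; s=psi+(S-psi)*t; way.append((tcp(ff,s),ori(s,A,1),1))
        f,psi=np.array(F,float),S
    return rows(way)
E
python3 - <<'E'
from foot import *
D={}
for c in ('scene','top'):
  for i in range(3):
    arm.read_camera(c)
    for q in ('tester','head_under','tray','tray_in','control'):
      for r in arm.place_of(c,q):
        if r['confidence']>.5: D.setdefault(c+' '+q,[]).append(r['centre'])
for k,v in D.items(): print(k,len(v),np.mean(v,0).round(1),np.std(v,0).round(1))
print(footnow())
go([((519.5,-398.5,100),-50,8)])
E
```

```text
scene tester 4 [634.6  56.   40.4] [ 3.9  1.4 68.4]
scene head_under 3 [625.7  56.8 160.2] [0.8 2.  0.4]
scene tray 2 [ 642.4 -176.    -2.4] [1.  0.6 1.4]
scene tray_in 3 [ 642.8 -175.1    2. ] [0.7 1.  1.4]
scene control 3 [626.8 291.5   0. ] [0.7 0.1 0.6]
top tester 5 [579.3  87.2  14.4] [114.6  95.4  27.7]
top head_under 3 [628.8  57.6 157.9] [2.5 1.5 0.7]
top tray 3 [ 6.404e+02 -1.730e+02 -2.000e-01] [1.  2.8 1.5]
top tray_in 5 [640.6 -95.6  15.1] [ 2.4 99.5 27. ]
top control 5 [606.9 111.7  13.3] [ 44.7 268.8  26.7]
(array([ 5.18991182e+02, -3.98283719e+02, -1.18846216e-02]), np.float64(-50.09226189903889))
max 0.18 8
[[[-0.11,0.0,-0.17,0.0,0.0,-0.01],[-0.12,0.0,-0.18,0.0,0.0,-0.01],[-0.11,0.0,-0.17,0.0,0.0,0.0],[-0.12,0.0,-0.18,-0.01,0.0,0.0],[-0.11,0.0,-0.17,0.0,0.0,0.0],[-0.12,0.0,-0.18,0.0,0.0,0.0],[-0.11,0.0,-0.17,0.0,0.0,-0.01],[-0.11,0.0,-0.17,0.0,0.0,0.0]]]
```

move_arm --rows '[[[-0.11, 0, -0.17, 0, 0, -0.01], [-0.12, 0, -0.18, 0, 0, -0.01], [-0.11, 0, -0.17, 0, 0, 0], [-0.12, 0, -0.18, 0, 0, 0], [-0.11, 0, -0.17, 0, 0, 0], [-0.12, 0, -0.18, 0, 0, 0], [-0.11, 0, -0.17, 0, 0, 0], [-0.11, 0, -0.17, 0, 0, 0]]]'

```text
t: 13.6
tcp_pos: [466.0, -335.1, 230.6]
tcp_rot: [1.101, 2.357, -0.325]
force: [0.2, 0.6, -0.9]
grip_width: 21.9
finger_force: 54.8
```

```bash
cat >> foot.py <<'E'
C=np.array([634.7,57.5]);YAW=.029;PSI=1.66
def te(x,y,z): c,s=np.cos(YAW),np.sin(YAW); return np.array([C[0]+c*x-s*y,C[1]+s*x+c*y,z])
def inte(f): c,s=np.cos(YAW),np.sin(YAW); d=f[:2]-C; return np.array([c*d[0]+s*d[1],-s*d[0]+c*d[1],f[2]])
E
python3 - <<'E'
from foot import *;import ik
s=log();print(s['t'],s['finger_force'],s['grip_width'],s['force'],footnow(),s['joint_pos'])
for c in ('scene','top'):
  arm.read_camera(c)
  for r in arm.place_of(c,'pusher_foot'): print(c,np.round(r['centre'],1),r['confidence'])
P=go([(te(-20,-245,101),PSI,16)]);print(P[0])
q=s['joint_pos']
for f in (te(-20,-245,101),te(-20,0,101),te(-20,150,101),te(-4,150,64),te(-3,-180,64)):
    q,e=ik.ik(tcp(f,PSI),ori(PSI,A,1),np.array(q)); print(q.round(2),round(e,2))
E
```

```text
13.6 54.793956668581814 21.887204705484898 [ 0.24347001  0.55173484 -0.92662791] (array([ 518.96036674, -398.33027938,  100.56397262]), np.float64(-50.05011559005622)) [ 0.38485541  0.54073618  0.02599395  2.27184793  2.24815375  0.30429801
 -1.10736654]
scene [ 522.5 -397.1   99.1] 0.64
scene [ 473.4 -561.2   -2.3] 0.5
top [ 476.  -568.    -3.4] 0.67
top [ 516.7 -401.6  100.8] 0.57
top [ 361.7 -223.8   -1.4] 0.19
max 0.6 16
[[[0.08,0.15,-0.05,-0.38,0.0,-0.59],[0.07,0.15,-0.05,-0.39,0.0,-0.59],[0.06,0.15,-0.04,-0.38,0.0,-0.59],[0.05,0.16,-0.03,-0.39,0.0,-0.59],[0.04,0.16,-0.03,-0.38,0.0,-0.59],[0.02,0.16,-0.02,-0.38,0.0,-0.6],[0.02,0.17,-0.01,-0.39,0.0,-0.59],[0.0,0.17,0.0,-0.38,0.0,-0.59]]]
[[[-0.01,0.16,0.0,-0.39,0.0,-0.59],[-0.02,0.17,0.02,-0.38,0.0,-0.59],[-0.03,0.16,0.02,-0.38,0.0,-0.59],[-0.05,0.16,0.02,-0.39,0.0,-0.6],[-0.05,0.16,0.04,-0.38,0.0,-0.59],[-0.07,0.16,0.04,-0.39,0.0,-0.59],[-0.07,0.15,0.05,-0.38,0.0,-0.59],[-0.09,0.14,0.05,-0.39,0.0,-0.59]]]
[ 539.38032484 -190.36322368  231.06669199]
[ 0.72  0.56 -0.51  2.25  2.77  0.16 -0.81] 0.0
[ 0.04  0.51 -0.46  2.39  2.23  0.47 -0.88] 0.0
[-0.33  0.55 -0.46  2.27  1.8   0.58 -0.77] 0.0
[-0.3   0.65 -0.49  2.27  1.93  0.65 -0.87] 0.0
[ 0.6   0.65 -0.6   2.32  2.52  0.39 -0.68] 0.0
```

Run:
```python
from foot import *;import ik,kin
q0=np.array(arm.state()['joint_pos'])
def ik2(p,R,q):  # local min-norm continuation
    for _ in range(30):
        f=lambda q:(lambda P,M:np.r_[(P-p)/300,(M.inv()*R).as_rotvec()])(*kin.fk(q,ik.X))
        r=f(q); J=np.array([(f(q+1e-5*np.eye(7)[i])-r)/1e-5 for i in range(7)]).T
        if abs(r).max()<1e-4: break
        q=q-np.linalg.lstsq(J,r,rcond=1e-3)[0]
    return q
def run(legs):
    f,psi=footnow();q=q0.copy()
    for F,S,n in legs:
        for k in range(1,n+1):
            t=k/n;s=psi+(S-psi)*t; qn=ik2(tcp(f+(F-f)*t,s),ori(s,A,1),q); v=abs(qn-q).max()/.125;q=qn
            if k%(n//2)==0: print(inte(f+(F-f)*t).round(),q.round(2),'v',round(v,2),'m',np.minimum(q-kin.lo,kin.hi-q).min().round(2))
        f,psi=F,S
print('A');run([(te(-20,-245,101),PSI,16),(te(-20,150,101),PSI,16),(te(-4,150,64),PSI,8),(te(-3,-180,64),PSI,16)])
print('B');run([(te(-170,-150,101),PSI,16),(te(-170,150,101),PSI,16),(te(-20,150,101),PSI,8),(te(-4,150,64),PSI,4),(te(-3,-180,64),PSI,16)])
print('C');run([(te(-170,-60,101),PSI,16),(te(-20,-60,101),PSI,8),(te(-20,150,101),PSI,16),(te(-4,150,64),PSI,4),(te(-3,-180,64),PSI,16)])
```

```text
A
[ -74. -349.  100.] [ 0.57  0.52 -0.27  2.33  2.61  0.31 -1.06] v 0.32 m 0.23
[ -20. -245.  101.] [ 0.7   0.55 -0.48  2.25  2.89  0.16 -0.93] v 0.24 m 0.12
[-20. -47. 101.] [ 0.09  0.5  -0.33  2.4   2.5   0.39 -1.03] v 0.66 m 0.16
[-20. 150. 101.] [-0.54  0.53 -0.13  2.27  1.94  0.42 -0.91] v 0.66 m 0.29
[-12. 150.  82.] [-0.5   0.58 -0.18  2.27  2.01  0.46 -0.98] v 0.14 m 0.29
[ -4. 150.  64.] [-0.47  0.63 -0.21  2.27  2.07  0.49 -1.03] v 0.11 m 0.29
[ -3. -15.  64.] [-0.01  0.61 -0.33  2.39  2.51  0.5  -1.1 ] v 0.48 m 0.17
[  -3. -180.   64.] [ 0.47  0.62 -0.39  2.32  2.85  0.34 -1.03] v 0.46 m 0.24
B
[-149. -301.  100.] [ 0.58  0.47 -0.36  2.57  2.67  0.51 -1.2 ] v 0.33 m -0.01
[-170. -150.  101.] [ 0.59  0.47 -0.54  2.75  2.91  0.61 -1.15] v 0.18 m -0.19
[-170.   -0.  101.] [-0.13  0.49 -0.58  2.84  2.36  0.83 -1.38] v 0.65 m -0.28
[-170.  150.  101.] [-0.61  0.48 -0.52  2.62  1.87  0.75 -1.27] v 0.46 m -0.06
[-95. 150. 101.] [-0.47  0.5  -0.43  2.45  1.9   0.63 -1.04] v 0.45 m 0.11
[-20. 150. 101.] [-0.41  0.54 -0.33  2.27  1.85  0.52 -0.81] v 0.47 m 0.29
[-12. 150.  82.] [-0.
[... 344 characters left out ...]
26] v 0.3 m -0.07
[-170.  -60.  101.] [ 0.13  0.49 -0.54  2.84  2.59  0.8  -1.31] v 0.37 m -0.28
[-95. -60. 101.] [ 0.17  0.47 -0.45  2.61  2.59  0.55 -1.15] v 0.44 m -0.05
[-20. -60. 101.] [ 0.13  0.5  -0.34  2.4   2.53  0.38 -1.03] v 0.41 m 0.16
[-20.  45. 101.] [-0.21  0.51 -0.26  2.37  2.26  0.43 -1.02] v 0.34 m 0.19
[-20. 150. 101.] [-0.53  0.53 -0.14  2.27  1.93  0.42 -0.9 ] v 0.36 m 0.29
[-12. 150.  82.] [-0.5   0.58 -0.18  2.27  2.01  0.46 -0.97] v 0.28 m 0.29
[ -4. 150.  64.] [-0.47  0.63 -0.22  2.27  2.07  0.5  -1.02] v 0.23 m 0.29
[ -3. -15.  64.] [-0.    0.61 -0.33  2.39  2.5   0.5  -1.1 ] v 0.48 m 0.17
[  -3. -180.   64.] [ 0.47  0.62 -0.4   2.32  2.85  0.35 -1.03] v 0.46 m 0.24
```

Run:
```python
from foot import *
P=go([(te(-28,-215,101),PSI,16)]);print(P[0])
```

```text
max 0.6 16
[[[0.11,0.16,-0.07,-0.38,0.0,-0.59],[0.09,0.16,-0.06,-0.39,0.0,-0.59],[0.08,0.17,-0.06,-0.38,0.0,-0.59],[0.07,0.18,-0.05,-0.39,0.0,-0.59],[0.06,0.18,-0.03,-0.38,0.0,-0.59],[0.05,0.19,-0.04,-0.38,0.0,-0.6],[0.03,0.18,-0.02,-0.39,0.0,-0.59],[0.03,0.19,-0.02,-0.38,0.0,-0.59]]]
[[[0.0,0.19,0.0,-0.39,0.0,-0.59],[0.0,0.19,0.0,-0.38,0.0,-0.59],[-0.02,0.19,0.01,-0.38,0.0,-0.59],[-0.03,0.19,0.02,-0.39,0.0,-0.6],[-0.04,0.19,0.02,-0.38,0.0,-0.59],[-0.05,0.18,0.04,-0.39,0.0,-0.59],[-0.07,0.18,0.04,-0.38,0.0,-0.59],[-0.08,0.18,0.05,-0.39,0.0,-0.59]]]
[ 530.6396011  -160.58954764  230.97485357]
```

move_arm --rows '[[[0.11, 0.16, -0.07, -0.38, 0, -0.59], [0.09, 0.16, -0.06, -0.39, 0, -0.59], [0.08, 0.17, -0.06, -0.38, 0, -0.59], [0.07, 0.18, -0.05, -0.39, 0, -0.59], [0.06, 0.18, -0.03, -0.38, 0, -0.59], [0.05, 0.19, -0.04, -0.38, 0, -0.6], [0.03, 0.18, -0.02, -0.39, 0, -0.59], [0.03, 0.19, -0.02, -0.38, 0, -0.59]]]'

```text
t: 14.8
tcp_pos: [490.1, -244.3, 229.6]
tcp_rot: [0.538, 2.519, -0.159]
force: [-0.1, 0.4, -0.9]
grip_width: 21.2
finger_force: 54.8
```

move_arm --rows '[[[0, 0.19, 0, -0.39, 0, -0.59], [0, 0.19, 0, -0.38, 0, -0.59], [-0.02, 0.19, 0.01, -0.38, 0, -0.59], [-0.03, 0.19, 0.02, -0.39, 0, -0.6], [-0.04, 0.19, 0.02, -0.38, 0, -0.59], [-0.05, 0.18, 0.04, -0.39, 0, -0.59], [-0.07, 0.18, 0.04, -0.38, 0, -0.59], [-0.08, 0.18, 0.05, -0.39, 0, -0.59]]]'

```text
t: 15.8
tcp_pos: [531.1, -160.2, 230.7]
tcp_rot: [-0.042, 2.566, 0.013]
force: [0.5, -0.3, -1.2]
grip_width: 21.6
finger_force: 54.8
```

Run:
```python
from foot import *;import cv2
s=log();f,psi=footnow();print(s['t'],inte(f),psi,s['joint_pos'])
for c in ('scene','top'):
  im=arm.read_camera(c);cv2.imwrite(f'pics/{c}2.png',im['pixels'])
  for q in ('pusher_foot','tray','block1_mid'):
    for r in arm.place_of(c,q): print(c,q,inte(np.array(r['centre'])).round(1),round(r['confidence'],2))
a=cv2.imread('pics/scene2.png')[150:330,150:390];b=cv2.imread('pics/top2.png')[90:210,150:350]
cv2.imwrite('pics/m2.png',np.hstack([cv2.resize(a,(480,360)),cv2.resize(b,(320,360*0+192)) if 0 else cv2.copyMakeBorder(cv2.resize(b,(320,192)),0,168,0,0,0)]))
P=go([(te(-21,-130,101),PSI,6),(te(-21,150,101),PSI,14)]);print(P[0])
```

```text
15.8 [ -27.32010959 -214.27507387  100.68773927] 1.889181813458277 [ 0.62553091  0.55397683 -0.4606023   2.29208815  2.86077742  0.22009002
 -0.95318817]
scene pusher_foot [ -26.5 -215.   101.3] 0.89
scene pusher_foot [-177.  -617.4    1.1] 0.59
scene tray [  -3.  -232.6   -6.3] 0.86
scene tray [-110.2 -214.2  230.9] 0.34
scene block1_mid [  2.4 -73.3  77. ] 0.58
top pusher_foot [-179.7 -620.9   -1.8] 0.82
top pusher_foot [ -31.  -217.7  103.8] 0.78
top tray [  -3.5 -229.9   -0.9] 0.71
top tray [-1.7 25.5 69.1] 0.56
top block1_mid [  1.8 -69.9  71.9] 0.54
max 0.34 20
[[[-0.02,0.24,0.01,0.0,-0.01,0.0],[-0.01,0.23,0.01,0.0,0.0,0.0],[-0.02,0.24,0.01,0.0,0.0,0.0],[-0.02,0.24,0.01,0.0,0.0,0.0],[-0.01,0.24,0.01,0.0,0.0,-0.01],[-0.02,0.23,0.01,0.0,0.0,0.0],[0.0,0.34,0.0,0.0,0.0,0.0],[0.0,0.33,0.0,0.0,0.0,0.0]]]
[[[0.0,0.33,0.0,0.0,0.0,0.0],[0.0,0.34,0.0,0.0,0.0,0.0],[0.0,0.33,0.0,0.0,0.0,0.0],[0.0,0.33,0.0,0.0,0.0,0.0],[0.0,0.34,0.0,0.0,0.0,0.0],[0.0,0.33,0.0,0.0,0.0,0.0],[0.0,0.33,0.0,0.0,0.0,0.0],[0.0,0.34,0.0,0.0,0.0,0.0]]]
[[[0.0,0.33,0.0,0.0,0.0,0.0],[0.0,0.33,0.0,0.0,0.0,0.0],[0.0,0.34,0.0,0.0,0.0,0.0],[0.0,0.33,0.0,0.0,0.0,0.0]]]
[526.88146547 204.44426912 230.77826615]
```

View pics/m2.png

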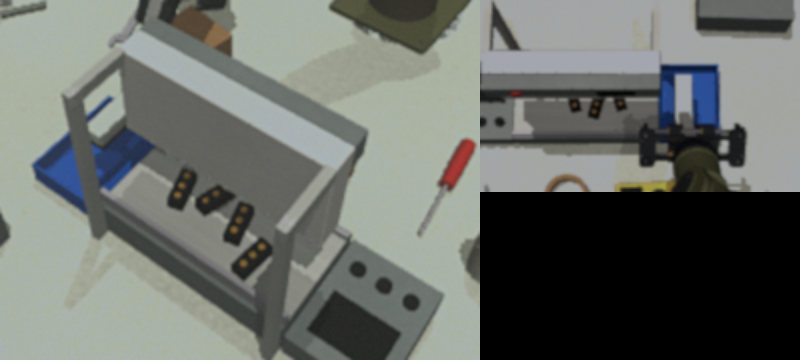

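The picture shows the pusher's head over the tray at (107,120) left and (683,90) right, level and square to the bed. The blocks are at (182,188), (213,199), (239,222) and (252,258). I'll carry the head over them to the far end.

move_arm --rows '[[[-0.02, 0.24, 0.01, 0, -0.01, 0], [-0.01, 0.23, 0.01, 0, 0, 0], [-0.02, 0.24, 0.01, 0, 0, 0], [-0.02, 0.24, 0.01, 0, 0, 0], [-0.01, 0.24, 0.01, 0, 0, -0.01], [-0.02, 0.23, 0.01, 0, 0, 0], [0, 0.34, 0, 0, 0, 0], [0, 0.33, 0, 0, 0, 0]]]'

```text
t: 17.2
tcp_pos: [534.0, -34.8, 231.0]
tcp_rot: [-0.038, 2.565, 0.011]
force: [0.1, 0.1, -2.0]
grip_width: 21.5
finger_force: 54.8
```

Run:
```python
from foot import *
s=log();f,psi=footnow();print(s['t'],inte(f),psi,s['joint_pos'],s['force'])
```

```text
17.2 [-20.84796295 -89.35729595 100.98056132] 1.655462599933744 [ 0.22479511  0.51856132 -0.36242652  2.3826831   2.60648169  0.36471926
 -1.02128676] [ 0.05591894  0.10850102 -1.98814041]
```

move_arm --rows '[[[0, 0.33, 0, 0, 0, 0], [0, 0.34, 0, 0, 0, 0], [0, 0.33, 0, 0, 0, 0], [0, 0.33, 0, 0, 0, 0], [0, 0.34, 0, 0, 0, 0], [0, 0.33, 0, 0, 0, 0], [0, 0.33, 0, 0, 0, 0], [0, 0.34, 0, 0, 0, 0]]]'

```text
t: 18.2
tcp_pos: [529.2, 125.5, 230.9]
tcp_rot: [-0.038, 2.565, 0.011]
force: [0.6, 0.0, -1.7]
grip_width: 22.0
finger_force: 54.8
```

move_arm --rows '[[[0, 0.33, 0, 0, 0, 0], [0, 0.33, 0, 0, 0, 0], [0, 0.34, 0, 0, 0, 0], [0, 0.33, 0, 0, 0, 0], [0, 0, 0, 0, 0, 0]]]'

```text
t: 18.82
tcp_pos: [526.7, 206.7, 231.0]
tcp_rot: [-0.042, 2.565, 0.014]
force: [0.6, -0.6, -2.0]
grip_width: 21.2
finger_force: 54.8
```

Run:
```python
from foot import *;import cv2
s=log();f,psi=footnow();print(s['t'],inte(f),psi,s['joint_pos'],s['force'])
im=arm.read_camera('scene');cv2.imwrite('pics/s3.png',cv2.resize(im['pixels'][180:340,150:390],(720,480)))
for r in arm.place_of('scene','pusher_foot'): print(inte(np.array(r['centre'])).round(1),round(r['confidence'],2))
P=go([(te(-9,152,83),PSI,4),(te(-4,152,64),PSI,4)]);print(P[0])
```

```text
18.825 [-21.08995277 152.74333642 101.00229343] 1.9717488237909118 [-0.54655314  0.53781856 -0.13421533  2.27138148  1.94464786  0.41681176
 -0.91910656] [ 0.56423998 -0.64944181 -2.03507913]
[-20.1 157.4 100.7] 0.8
[-1.797e+02 -6.125e+02  6.000e-01] 0.8
max 0.09 8
[[[0.0,0.01,0.09,0.0,0.0,0.02],[0.0,0.01,0.09,0.0,0.0,-0.01],[0.0,0.01,0.09,-0.01,0.0,0.0],[-0.01,0.01,0.09,0.0,0.0,0.0],[0.03,0.0,0.08,0.0,0.0,0.0],[0.03,0.0,0.07,0.0,0.0,0.0],[0.02,0.0,0.08,0.0,0.0,0.0],[0.03,0.0,0.08,0.0,0.0,0.0]]]
[543.66826878 206.6940826  193.86785347]
```

View pics/s3.png

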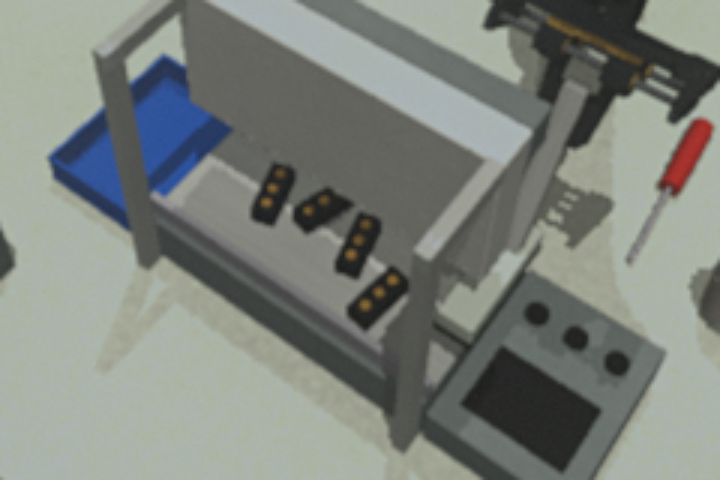

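The blocks are untouched and the head is at (470,300), past the last block at (380,295). Lowering now.

move_arm --rows '[[[0, 0.01, 0.09, 0, 0, 0.02], [0, 0.01, 0.09, 0, 0, -0.01], [0, 0.01, 0.09, -0.01, 0, 0], [-0.01, 0.01, 0.09, 0, 0, 0], [0.03, 0, 0.08, 0, 0, 0], [0.03, 0, 0.07, 0, 0, 0], [0.02, 0, 0.08, 0, 0, 0], [0.03, 0, 0.08, 0, 0, 0]]]'

```text
t: 19.92
tcp_pos: [543.9, 207.6, 193.6]
tcp_rot: [-0.037, 2.565, 0.013]
force: [-0.2, 0.2, -2.1]
grip_width: 21.2
finger_force: 54.8
```

Run:
```python
from foot import *
s=log();f,psi=footnow();print(s['t'],inte(f),psi,s['force'])
arm.read_camera('scene')
for r in arm.place_of('scene','pusher_foot'): print(inte(np.array(r['centre'])).round(1),round(r['confidence'],2))
P=go([(te(-3,-172,64),PSI,24)]);print(P[0])
```

```text
19.925 [ -3.91384781 152.79463578  63.62706008] 1.7748169398124607 [-0.24441424  0.21474023 -2.07374492]
[ -2.  155.8  64.8] 0.93
[-1.806e+02 -6.149e+02  2.000e-01] 0.81
[34.3 72.1 67.4] 0.35
max 0.23 24
[[[0.0,-0.23,0.0,0.0,-0.01,-0.01],[0.0,-0.22,0.0,0.0,0.0,0.0],[0.0,-0.23,0.0,0.0,0.0,0.0],[0.0,-0.22,0.0,0.0,0.0,0.0],[0.0,-0.23,0.0,0.0,0.0,0.0],[0.0,-0.22,0.0,0.0,0.0,0.0],[-0.01,-0.23,0.0,0.0,0.0,0.0],[0.0,-0.22,0.0,0.0,0.0,0.0]]]
[[[0.0,-0.23,0.0,0.0,0.0,0.0],[0.0,-0.22,0.0,0.0,0.0,0.0],[0.0,-0.23,0.0,0.0,0.0,0.0],[0.0,-0.22,0.0,0.0,0.0,0.0],[0.0,-0.23,0.0,0.01,0.0,0.0],[0.0,-0.22,0.0,0.0,0.0,0.0],[0.0,-0.23,0.0,0.0,0.0,0.0],[0.0,-0.23,0.0,0.0,0.0,0.0]]]
[[[0.0,-0.22,0.0,0.0,0.0,0.01],[0.0,-0.23,0.0,0.0,0.0,0.0],[-0.01,-0.22,0.0,0.0,0.0,0.0],[0.0,-0.23,0.0,0.0,0.0,0.0],[0.0,-0.22,0.0,0.0,0.0,0.0],[0.0,-0.23,0.0,0.0,0.0,0.0],[0.0,-0.22,0.0,0.0,0.0,0.0],[0.0,-0.23,0.0,0.0,0.0,0.0]]]
[ 554.24795186 -117.052521    193.90517513]
```

move_arm --rows '[[[0, -0.23, 0, 0, -0.01, -0.01], [0, -0.22, 0, 0, 0, 0], [0, -0.23, 0, 0, 0, 0], [0, -0.22, 0, 0, 0, 0], [0, -0.23, 0, 0, 0, 0], [0, -0.22, 0, 0, 0, 0], [0, -0.23, 0, 0, 0, 0], [0, -0.22, 0, 0, 0, 0]]]'

```text
t: 21.02
tcp_pos: [547.1, 99.2, 194.0]
tcp_rot: [-0.039, 2.564, 0.013]
force: [1.3, 0.5, -1.3]
grip_width: 21.7
finger_force: 54.8
```

move_arm --rows '[[[0, -0.23, 0, 0, 0, 0], [0, -0.22, 0, 0, 0, 0], [0, -0.23, 0, 0, 0, 0], [0, -0.22, 0, 0, 0, 0], [0, -0.23, 0, 0, 0, 0], [0, -0.22, 0, 0, 0, 0], [0, -0.23, 0, 0, 0, 0], [0, -0.23, 0, 0, 0, 0]]]'

```text
t: 22.02
tcp_pos: [550.4, -9.0, 194.0]
tcp_rot: [-0.04, 2.564, 0.013]
force: [0.2, 0.7, -2.0]
grip_width: 21.4
finger_force: 54.8
```

Run:
```python
from foot import *;import cv2
s=log();f,psi=footnow();print(s['t'],inte(f),psi,s['force'],s['joint_pos'])
im=arm.read_camera('scene');cv2.imwrite('pics/s4.png',cv2.resize(im['pixels'][180:340,150:390],(720,480)))
P=go([(te(-3,-175,64),PSI,8)]);print(P[0])
```

```text
22.025 [ -3.72395582 -63.64966932  63.97851356] 1.9049879396816736 [ 0.20947712  0.65796105 -2.01190003] [ 0.14118267  0.61971495 -0.35031635  2.38299605  2.62246655  0.47799866
 -1.08806255]
max 0.23 8
[[[0.0,-0.23,0.0,0.0,0.02,0.01],[0.0,-0.22,0.0,0.0,0.0,0.0],[-0.01,-0.23,0.0,-0.01,0.0,-0.01],[0.0,-0.22,0.0,0.0,0.0,0.0],[0.0,-0.23,0.0,0.0,0.0,0.0],[0.0,-0.22,0.01,0.0,0.0,-0.01],[0.0,-0.23,0.0,-0.01,0.0,0.0],[-0.01,-0.22,0.0,0.0,0.0,0.0]]]
[ 554.57719302 -119.63206006  193.99336814]
```

View pics/s4.png

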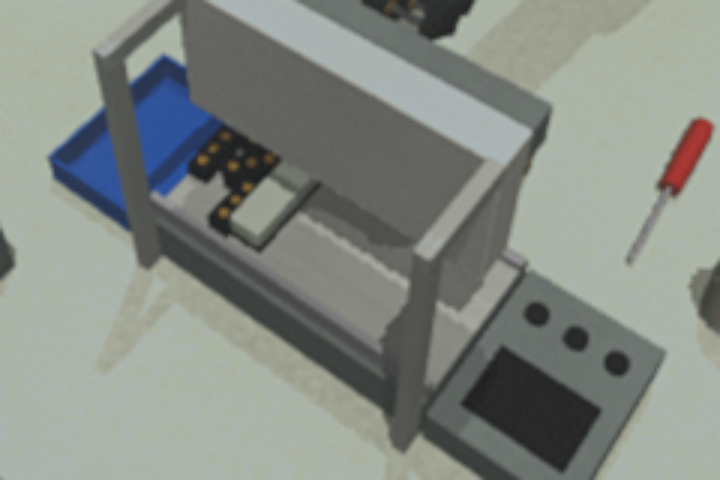

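All four blocks (about (190–275,130–225)) are gathered ahead of the head at (270,205). I'll push on, off the end.

move_arm --rows '[[[0, -0.23, 0, 0, 0.02, 0.01], [0, -0.22, 0, 0, 0, 0], [-0.01, -0.23, 0, -0.01, 0, -0.01], [0, -0.22, 0, 0, 0, 0], [0, -0.23, 0, 0, 0, 0], [0, -0.22, 0.01, 0, 0, -0.01], [0, -0.23, 0, -0.01, 0, 0], [-0.01, -0.22, 0, 0, 0, 0]]]'

```text
t: 23.08
tcp_pos: [554.8, -117.8, 193.7]
tcp_rot: [-0.039, 2.566, 0.014]
force: [-0.1, 0.3, -1.5]
grip_width: 21.4
finger_force: 54.8
```

move_arm --rows '[[[0, -0.2, 0, 0, 0, 0], [0, -0.1, 0, 0, 0, 0], [0, 0, 0, 0, 0, 0]]]'

```text
t: 23.45
tcp_pos: [555.4, -135.3, 193.8]
tcp_rot: [-0.039, 2.566, 0.014]
force: [-0.5, -0.7, -1.3]
grip_width: 21.5
finger_force: 54.8
```

Run:
```python
from foot import *;import cv2
s=log();f,psi=footnow();print(s['t'],inte(f),psi,s['force'],s['joint_pos'])
a=arm.read_camera('scene')['pixels'][165:305,130:340];b=arm.read_camera('top')['pixels'][110:200,220:320]
cv2.imwrite('pics/m5.png',np.hstack([cv2.resize(a,(480,320)),cv2.resize(b,(320,320))]))
```

```text
23.45 [  -2.34164447 -190.08381801   63.76938375] 1.9050115522371909 [-0.48182135 -0.7218627  -1.3203094 ] [ 0.49931096  0.64009675 -0.39862897  2.29441914  2.87320376  0.32939931
 -1.01974307]
```

View pics/m5.png

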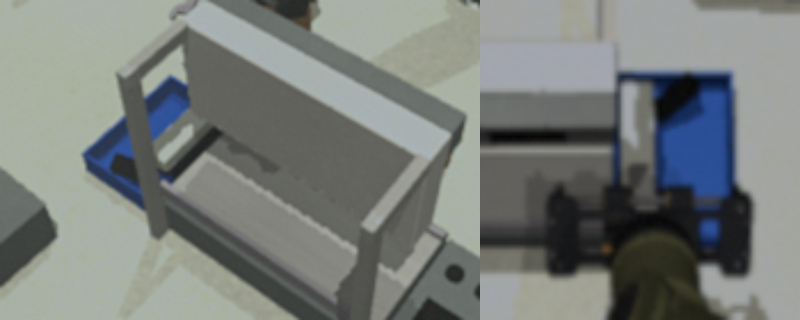

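The bed is empty and one block shows in the tray at (690,95). The others are hidden by the pusher's head, so I'll lift clear and look.

Run:
```python
from foot import *
P=go([(te(-12,-192,84),PSI,4),(te(-28,-215,101),PSI,4),((519.5,-398.5,100),-50,16)]);print(P[0])
```

```text
max 0.6 24
[[[-0.01,-0.01,-0.09,0.01,-0.01,-0.03],[-0.01,-0.01,-0.1,0.01,0.0,0.02],[-0.02,-0.01,-0.09,0.01,0.0,0.02],[-0.01,-0.01,-0.09,0.01,0.0,0.01],[0.02,-0.1,-0.1,0.0,0.0,0.0],[0.02,-0.09,-0.09,0.0,0.0,0.0],[0.01,-0.1,-0.1,0.0,0.0,0.0],[0.02,-0.1,-0.09,0.0,0.0,0.0]]]
[[[0.09,-0.16,-0.06,0.39,0.0,0.59],[0.07,-0.18,-0.05,0.38,0.0,0.6],[0.06,-0.18,-0.03,0.38,0.0,0.59],[0.06,-0.18,-0.04,0.39,0.0,0.59],[0.03,-0.19,-0.02,0.38,0.0,0.59],[0.03,-0.19,-0.01,0.39,0.0,0.59],[0.01,-0.19,-0.01,0.38,0.0,0.59],[0.0,-0.19,0.0,0.38,0.0,0.59]]]
[[[-0.01,-0.19,0.01,0.39,0.0,0.59],[-0.03,-0.19,0.02,0.38,0.0,0.59],[-0.04,-0.19,0.02,0.38,0.0,0.59],[-0.05,-0.19,0.04,0.39,0.0,0.59],[-0.06,-0.18,0.04,0.38,0.0,0.59],[-0.07,-0.17,0.05,0.39,0.0,0.59],[-0.09,-0.17,0.06,0.38,0.0,0.59],[-0.1,-0.17,0.06,0.38,0.0,0.59]]]
[ 466.40119151 -335.35118559  230.13941156]
```

move_arm --rows '[[[-0.01, -0.01, -0.09, 0.01, -0.01, -0.03], [-0.01, -0.01, -0.1, 0.01, 0, 0.02], [-0.02, -0.01, -0.09, 0.01, 0, 0.02], [-0.01, -0.01, -0.09, 0.01, 0, 0.01], [0.02, -0.1, -0.1, 0, 0, 0], [0.02, -0.09, -0.09, 0, 0, 0], [0.01, -0.1, -0.1, 0, 0, 0], [0.02, -0.1, -0.09, 0, 0, 0]]]'

```text
t: 24.55
tcp_pos: [530.4, -162.1, 231.2]
tcp_rot: [-0.036, 2.565, 0.01]
force: [0.1, 0.9, -0.9]
grip_width: 21.7
finger_force: 54.8
```

move_arm --rows '[[[0.09, -0.16, -0.06, 0.39, 0, 0.59], [0.07, -0.18, -0.05, 0.38, 0, 0.6], [0.06, -0.18, -0.03, 0.38, 0, 0.59], [0.06, -0.18, -0.04, 0.39, 0, 0.59], [0.03, -0.19, -0.02, 0.38, 0, 0.59], [0.03, -0.19, -0.01, 0.39, 0, 0.59], [0.01, -0.19, -0.01, 0.38, 0, 0.59], [0, -0.19, 0, 0.38, 0, 0.59]]]'

```text
t: 25.55
tcp_pos: [490.7, -245.6, 230.6]
tcp_rot: [0.544, 2.515, -0.161]
force: [-0.4, -0.2, -1.7]
grip_width: 21.7
finger_force: 54.8
```

move_arm --rows '[[[-0.01, -0.19, 0.01, 0.39, 0, 0.59], [-0.03, -0.19, 0.02, 0.38, 0, 0.59], [-0.04, -0.19, 0.02, 0.38, 0, 0.59], [-0.05, -0.19, 0.04, 0.39, 0, 0.59], [-0.06, -0.18, 0.04, 0.38, 0, 0.59], [-0.07, -0.17, 0.05, 0.39, 0, 0.59], [-0.09, -0.17, 0.06, 0.38, 0, 0.59], [-0.1, -0.17, 0.06, 0.38, 0, 0.59]]]'

```text
t: 26.55
tcp_pos: [466.2, -336.3, 230.2]
tcp_rot: [1.103, 2.354, -0.327]
force: [0.3, -0.8, -1.2]
grip_width: 22.0
finger_force: 54.8
```

Run:
```python
from foot import *;import cv2
s=log();f,psi=footnow();print(s['t'],f,psi,s['force'],s['joint_pos'])
a=arm.read_camera('scene')['pixels'][125:285,110:350];b=arm.read_camera('top')['pixels'][110:260,220:420]
cv2.imwrite('pics/m6.png',np.hstack([cv2.resize(a,(480,320)),cv2.resize(b,(320,240*320//240))]))
for c in ('scene','top'):
  for q in ('pusher_foot','block1_mid','wrench'):
    for r in arm.place_of(c,q): print(c,q,np.round(r['centre'],1),round(r['confidence'],2))
P=go([((519.5,-398.5,6),-50,8),((519.5,-398.5,1),-50,3)]);print(P[0])
```

```text
26.55 [ 519.04434594 -399.62025337  100.24413982] -50.1743318080024 [ 0.28164743 -0.80977982 -1.20120848] [ 0.35515116  0.54438745  0.07341217  2.27242812  2.31463797  0.28795713
 -1.17660795]
scene pusher_foot [ 642.2 -178.    -3.3] 0.6
scene pusher_foot [ 522.9 -396.3   98.3] 0.58
scene pusher_foot [ 471.5 -561.9   -1.4] 0.53
scene block1_mid [ 640.  -129.6   17.5] 0.6
scene wrench [ 699.8 -197.1   11.8] 0.74
scene wrench [ 354.3 -370.3   -3.5] 0.65
top pusher_foot [ 518.7 -403.5  104.7] 0.71
top pusher_foot [ 474.8 -567.7   -3.1] 0.6
top block1_mid [ 641.6 -127.5   17.3] 0.37
top wrench [ 356.4 -371.4    3.3] 0.49
max 0.17 11
[[[0.11,0.0,0.16,0.0,0.0,0.0],[0.1,0.0,0.17,0.0,0.0,0.0],[0.11,0.0,0.16,0.0,0.0,0.0],[0.11,0.0,0.17,0.0,0.0,0.0],[0.1,0.0,0.16,0.0,0.0,0.0],[0.11,0.0,0.17,0.0,0.0,0.0],[0.11,0.0,0.16,0.0,0.0,0.0],[0.1,0.01,0.17,0.0,0.0,0.0]]]
[[[0.02,0.0,0.02,0.0,0.0,0.0],[0.01,0.0,0.02,0.0,0.0,0.0],[0.02,0.0,0.03,0.0,0.0,0.0]]]
[ 466.72426702 -335.18445202  130.75909387]
```

View pics/m6.png

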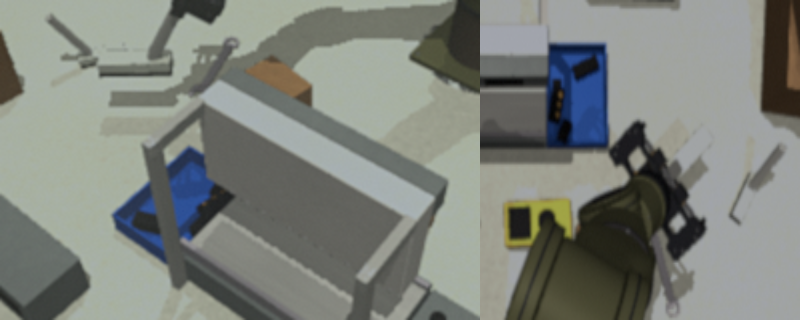

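move_arm --rows '[[[0.11, 0, 0.16, 0, 0, 0], [0.1, 0, 0.17, 0, 0, 0], [0.11, 0, 0.16, 0, 0, 0], [0.11, 0, 0.17, 0, 0, 0], [0.1, 0, 0.16, 0, 0, 0], [0.11, 0, 0.17, 0, 0, 0], [0.11, 0, 0.16, 0, 0, 0], [0.1, 0.01, 0.17, 0, 0, 0]]]'

```text
t: 27.95
tcp_pos: [467.0, -335.8, 135.3]
tcp_rot: [1.099, 2.356, -0.326]
force: [-0.1, 0.5, -0.8]
grip_width: 21.6
finger_force: 54.8
```

move_arm --rows '[[[0.02, 0, 0.02, 0, 0, 0], [0.01, 0, 0.02, 0, 0, 0], [0.02, 0, 0.03, 0, 0, 0], [0, 0, 0, 0, 0, 0]]]'

```text
t: 28.45
tcp_pos: [467.0, -335.6, 131.0]
tcp_rot: [1.099, 2.356, -0.326]
force: [-0.2, -0.5, -1.2]
grip_width: 21.5
finger_force: 54.8
```

Run:
```python
from foot import *
s=log();print(s['t'],footnow(),s['force'])
```

```text
28.45 (array([ 519.96625375, -398.80459816,    0.9879759 ]), np.float64(-50.01734367981648)) [-0.24461169 -0.47384953 -1.17853807]
```

move_arm --rows '[[[0.01, 0, 0.01, 0, 0, 0], [0, 0, 0.01, 0, 0, 0], [0, 0, 0, 0, 0, 0]]]'

```text
t: 28.82
tcp_pos: [466.8, -335.5, 130.0]
tcp_rot: [1.099, 2.356, -0.326]
force: [-2.4, 1.3, 5.4]
grip_width: 21.6
finger_force: 54.8
```

move_arm --rows '[[[0, 0, 0, 0, 0, 0], [0, 0, 0, 0, 0, 0], [0, 0, 0, 0, 0, 0], [0, 0, 0, 0, 0, 0], [0, 0, 0, 0, 0, 0], [0, 0, 0, 0, 0, 0], [0, 0, 0, 0, 0, 0], [0, 0, 0, 0, 0, 0]]]' --hand 1

```text
t: 29.82
tcp_pos: [466.9, -335.7, 129.5]
tcp_rot: [1.099, 2.356, -0.326]
force: [-0.0, -0.4, -0.0]
grip_width: 88.1
finger_force: 0.0
```

move_arm --rows '[[[0, 0, -0.25, 0, 0, 0], [0, 0, -0.25, 0, 0, 0], [0, 0, -0.25, 0, 0, 0], [0, 0, -0.25, 0, 0, 0], [0, 0, -0.25, 0, 0, 0], [0, 0, -0.25, 0, 0, 0], [0, 0, -0.25, 0, 0, 0], [0, 0, -0.25, 0, 0, 0]]]'

```text
t: 30.82
tcp_pos: [424.6, -285.1, 230.9]
tcp_rot: [1.099, 2.356, -0.326]
force: [-0.2, -1.1, -1.0]
grip_width: 88.3
finger_force: 0.0
```

Run:
```python
from foot import *;import cv2
s=log();print(s['t'],s['tcp_pos'],s['grip_width'],s['force'])
w=arm.read_camera('wrist')['pixels'];a=arm.read_camera('scene')['pixels'];b=arm.read_camera('top')['pixels']
r=lambda im,sz:cv2.resize(im,sz,interpolation=cv2.INTER_CUBIC)
cv2.imwrite('pics/fin.png',np.vstack([np.hstack([r(np.clip(b[115:175,240:310]*1.8,0,255).astype('uint8'),(350,300)),r(a[125:245,140:300],(400,300))]),np.hstack([r(w,(400,300)),r(b[150:260,280:420],(350,275)) if 0 else r(b[150:260,280:420],(350,300))])]))
for c in ('wrist','scene','top'):
  for q in ('pusher_foot','pusher_grip','meter','carton','wrench'):
    for x in arm.place_of(c,q)[:2]: print(c,q,np.round(x['centre'],1),round(x['confidence'],2))
```

```text
30.825 [ 424.55802738 -285.10052825  230.93878766] 88.29456777657737 [-0.21209388 -1.07290216 -0.97306637]
wrist pusher_foot [ 473.9 -567.3   -7.5] 0.94
wrist pusher_foot [ 520.7 -401.6   -1.1] 0.57
wrist pusher_grip [ 463.7 -335.1  130.2] 0.77
wrist pusher_grip [ 524.5 -599.5   91.4] 0.6
wrist wrench [ 358.8 -373.5   -2.6] 0.66
scene pusher_foot [ 520.4 -399.9   -0.9] 0.7
scene pusher_foot [ 471.1 -565.4   -3. ] 0.67
scene pusher_grip [ 466.1 -335.7  125.3] 0.72
scene pusher_grip [ 525.7 -600.9   92.4] 0.69
scene meter [636.5  58.6   2.1] 0.22
scene carton [ 362.6 -223.5    0.9] 0.69
scene wrench [ 353.3 -373.3    0.5] 0.62
top pusher_foot [ 5.208e+02 -4.015e+02  2.000e-01] 0.88
top pusher_foot [ 474.3 -570.5   -3.2] 0.85
top pusher_grip [ 464.6 -335.9  126.9] 0.55
top pusher_grip [ 524.2 -596.8   92.3] 0.51
top meter [ 4.171e+02  9.380e+01 -3.000e-01] 0.72
top meter [415.5 -88.4  -0.6] 0.67
top carton [ 356.4 -371.7    5.6] 0.19
top wrench [ 356.8 -373.    -1.7] 0.68
```

View pics/fin.png

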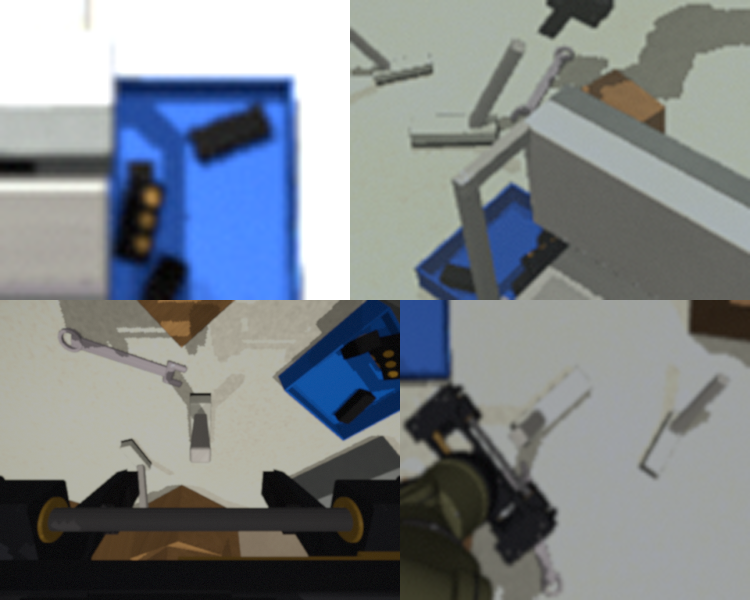

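The pusher is standing free at (200,430) in the wrist quadrant. In the tray I can see blocks at (230,130), (140,220), one partly under that at (140,172), and one at (165,275). The bed is empty and the bystanders are where they were.

```bash
python3 -c "
from cell import arm
print(arm.hand_in())"
```

```text
the job is handed in; nothing more can be done
None
```

I swept the blocks into the tray with the pusher, stood it back on the open bench, let go and handed the job in at about 31 s; the fourth block shows only partly, under another in the tray, and the verdict was not shown.

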